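Load the kebab skewers on the rack and set out the spices

TASK

Get the kebab skewers ready for grilling: slide the skewer rack's far support fully out to its stop, then lay every skewer from the chopping board flat across both supports, handles towards the near (fixed) support, roughly square to the supports and centred between them, no more than one to each of the five spaces between the pins. When all the skewers are lying there, take the three spice jars off the hob and stand them upright on the narrow wooden shelf. Do not knock the jars over, and leave the mustard jar alone.

Things in the scene. Friction and masses are not known exactly. Their poses are not given: they have to be found in the camera images.
- rack: Skewer rack, fast to the worktop: aluminium drip tray 170 x 256 mm carrying two dark steel supports, each a bar 12 mm thick, 250 mm long along rack y, its top 55 mm above the worktop, with an upright 12 x 12 mm tab rising 25 mm above the bar at each end (226 mm clear between tabs). Origin: centre of the underside. x points from the near support to the far one, z up.
- rack_mid (a point): Point on the rack (same axes) at the height of the bar tops, midway between the near support (fixed, rack x = -65 mm, robot's side) and the far support's place when fully out (rack x = +65 mm). On each bar four upright steel pins (5 mm thick, 10 mm high) at rack y = -63, -21, +21, +63 mm part five spaces for skewers, centred at y = -84, -42, 0, +42, +84 mm.
- far_support (a joint): Travel of the rack's far support along the rack's x axis, away from the robot: it stands at rack x = -0.005 + value (m). 0 = pushed in close to the near support, 0.070 = fully out at its stop. It stays where it is left; about 3 N move it.
- tab_left (a point): Centre of the far support's upright end tab at its +y end, 68 mm above the worktop; the tab is 12 mm thick along the rack's x and y and its top is 80 mm above the worktop. It can be pinched across rack x from above. Moves with the far support.
- tab_right (a point): The like tab at the far support's -y end.
- prep_board: Wooden chopping board 145 (x) x 235 (y) x 22 mm, fixed on the worktop, on which the skewers lie at first, each between low wooden ribs (5 mm wide, 11 mm high, 42 mm apart, at board x = -58 and +58 mm only). Origin at the centre of its underside.
- ledge_top (a point): Low, narrow pale wooden shelf, fixed on the worktop: 200 mm long (its x axis), only 50 mm wide (y), top 40 mm above the worktop. This point is the centre of its top surface.
- mustard: Mustard jar with red lid, 62 mm wide, 86 mm high, standing on the hob: leave alone. Origin at the centre of the underside.
- skewer_1_mid (a point): Kebab skewer, 230 mm long, flat underside: steel blade 12 wide, 6 mm thick; dark wooden handle at the -x end, 66 long, 16 wide, 12 mm high, underside flush with the blade. About 70 g. This point: middle of its length, on the blade, 3 mm above the underside; it balances within 3 mm of here. x runs from handle to tip, z up. 3 to 5 of the five skewers are present (absent: None).
- skewer_1_handle (a point): Middle of that skewer's wooden handle, 82 mm from the skewer's middle.
- skewer_2_mid (a point): Kebab skewer, 230 mm long, flat underside: steel blade 12 wide, 6 mm thick; dark wooden handle at the -x end, 66 long, 16 wide, 12 mm high, underside flush with the blade. About 70 g. This point: middle of its length, on the blade, 3 mm above the underside; it balances within 3 mm of here. x runs from handle to tip, z up. 3 to 5 of the five skewers are present (absent: None).
- skewer_2_handle (a point): Middle of that skewer's wooden handle, 82 mm from the skewer's middle.
- skewer_3_mid (a point): Kebab skewer, 230 mm long, flat underside: steel blade 12 wide, 6 mm thick; dark wooden handle at the -x end, 66 long, 16 wide, 12 mm high, underside flush with the blade. About 70 g. This point: middle of its length, on the blade, 3 mm above the underside; it balances within 3 mm of here. x runs from handle to tip, z up. 3 to 5 of the five skewers are present (absent: None).
- skewer_3_handle (a point): Middle of that skewer's wooden handle, 82 mm from the skewer's middle.
- skewer_4_mid (a point): Kebab skewer, 230 mm long, flat underside: steel blade 12 wide, 6 mm thick; dark wooden handle at the -x end, 66 long, 16 wide, 12 mm high, underside flush with the blade. About 70 g. This point: middle of its length, on the blade, 3 mm above the underside; it balances within 3 mm of here. x runs from handle to tip, z up. 3 to 5 of the five skewers are present (absent: None).
- skewer_4_handle (a point): Middle of that skewer's wooden handle, 82 mm from the skewer's middle.
- skewer_5_mid (a point): Kebab skewer, 230 mm long, flat underside: steel blade 12 wide, 6 mm thick; dark wooden handle at the -x end, 66 long, 16 wide, 12 mm high, underside flush with the blade. About 70 g. This point: middle of its length, on the blade, 3 mm above the underside; it balances within 3 mm of here. x runs from handle to tip, z up. 3 to 5 of the five skewers are present (absent: None).
- skewer_5_handle (a point): Middle of that skewer's wooden handle, 82 mm from the skewer's middle.
- jar_a_mid (a point): Spice jar with dark cap (label with a dark blue field), upright cylinder 41 mm in diameter, 105 mm high, about 110 g, at first on the hob, whose glass is 6 mm above the worktop. This point is its centre, half-way up.
- jar_b_mid (a point): Spice jar with dark cap (label with a red-brown band), upright cylinder 41 mm in diameter, 105 mm high, about 110 g, at first on the hob, whose glass is 6 mm above the worktop. This point is its centre, half-way up.
- jar_c_mid (a point): Spice jar with dark cap (like jar_a), upright cylinder 41 mm in diameter, 105 mm high, about 110 g, at first on the hob, whose glass is 6 mm above the worktop. This point is its centre, half-way up.

How it is judged:
By the outcome, as a careful person would: the job done as asked, in the order asked, and still so for the second after the job is handed in, with the robot touching nothing.
Of skewer_1, skewer_2, skewer_3, skewer_4, skewer_5 only 3 to 5 are there at a start; the rules pass over those that are not, and their reading is None.
At some moment in a run one of skewer_1, skewer_2, skewer_3, skewer_4, skewer_5 may be knocked a few centimetres aside while the robot is not near it.
It also fails if it takes over 210 s, if anything falls off the work surface, if the arm or the gripper's body presses on something with over 40 N, if the wrist force passes 120 N, or if a joint passes its speed limit or range.

ROBOT

A 6-joint arm with a two-finger parallel gripper is mounted at the origin on a cart in front of the work surface, level with it; the furniture and walls round the work are solid. World frame = base frame: x ahead of the robot, y to its left, z up, the work surface at z = 0. Lengths are in m, angles in rad, forces in N, time in s.
With the tool pointing down it reaches from about 0.325 to 1 m from the base axis. Payload 5.1 kg.
Tool frame: the origin (TCP) lies between the finger pads; the fingertips stand 8 mm ahead of it and the grasp point (between the pads) lies 11 mm behind it; z points along the fingers, x is the direction in which the jaws open and shut, and the axes are right-handed (so a half turn about z gives the same grasp; the last joint's range is limited). The gripper opens to 85 mm and grips with 20 to 120 N. Pads are 22 mm wide; open, the fingers measure 114 mm over their backs; the gripper's body (76 mm by 85 mm) begins 54 mm behind the grasp point. The pads swing forward as they close: fully open they stand 13 mm farther back than shut.
Start: joints at [-1.208, 0.124, 1.65, -0, 1.367, -0.083], TCP at [0.28, -0.586, 0.239] pointing down, gripper open.
Joint ranges: [-2.61, 2.61], [-1.02, 2.33], [0.03, 2.71], [-1.35, 4.49], [0.32, 2.68], [-2.91, 2.91]. Speed limits (rad/s): [2.57, 2.57, 3.14, 3.14, 3.14, 3.14].

INTERFACE

Orientations are given as a rotation vector (axis times angle).
In Python, from bench import r gives the robot as it stands.
- The arm moves only by the shell command python3 -m handwheel 'ROWS'. ROWS is JSON, a list of rows, each an object with "offset": the shift along the world's x, y, z in mm, a list of three; "roll": the turn about the world's z in degrees; "gripper": the finger opening in mm, from 0 to 85.4. A call has 1 to 8 rows; each row is the pose to reach, as a shift and turn from the pose commanded when the call began; what a row does not reach only later rows make up. A row lasts 1/8 s, in which the tool goes at most 62.5 mm and 10.7 degrees, less where a joint would pass 70% of its speed; a pose out of reach is approached as far as the arm can. A call with a gripper value outside its range is refused whole. The fingers move at their own pace and stop on an object; the grip force is fixed at half the most. Time passes only in rows, so rows that repeat a pose let the fingers close. It gives the time, the measured TCP pose, the force and the opening at its end, in the units of the state.
- r.get_obs(): the state, without advancing time (a new reading comes with each control period).
- r.grab_frame(name): name is "scene" or "top" or "wrist"; returns a dict with "color" (480x640x3 uint8, blue, green, red), "fx", "fy", "cx", "cy" (pixels), "position" and "orientation" of the camera in the world; the wrist camera has in their place "hand_eye" (4x4, takes a point from camera to tool coordinates, whose origin is the TCP and whose axes are the tool frame's). Camera axes: x right, y down, z forward; pixel columns grow to the right and rows downward; lengths in m; the calibration is good to about 2 mm. A picture is of the moment at which its call begins: read the wrist's pose just before it. There is no depth.
- r.close_job(): hands the job in, once; it reports no verdict.
Trained networks look in a picture, given as the dict that the camera call returned (one of the last four; its "shot" number tells which), for a name from the list of things; names that differ only in an ending like _2 or _b are one class to them, and where a whole thing is asked for, a point or a joint stands for the part that bears it (a point fixed in the world has none). Each returns a list of dicts, best first, with "p" (0 to 1); they miss things now and then, are a little off and sometimes report something else, mostly with a low value. They report only what shows in the picture. A call takes as long as a camera call.
- r.cut_out(picture, query): "region" (480x640 bool, what is visible of it) and "rect" ([left, top, right, bottom] in pixels, round what is visible of it).
The state is a dict: "time_s": time; "qpos": joint angles; "joint_velocities": joint speeds; "effort": joint torques, N m; "eef_pos": TCP position; "orientation": TCP orientation; "force": force on the tool from outside, world axes, zero at the start; "torque": the same for the moment, N m; "gripper_width": finger opening in m.
Only numpy, scipy, OpenCV 4.12 (cv2) and the standard library are available. Lean on these libraries where they do the work, as an engineer would, in place of code of your own. Each camera call takes 0.05 s, during which the arm holds its last target.

## Working session

There is one attempt and no reset: what is moved stays moved. The work goes in short steps, Python scripts to look and compute and a shell command to move; the robot and the scene stay as the last step left them, time stands still between calls to the robot, and variables do not carry over. Pictures are saved under pics/ and viewed, and the job is handed in when it is done.

```bash
ls -la; mkdir -p pics
python3 - <<'E'
from bench import r
import cv2
print(r.get_obs())
for n in ("scene","top","wrist"):
    f=r.grab_frame(n); cv2.imwrite(f"pics/{n}0.png",f["color"])
    print(n,{k:v for k,v in f.items() if k!="color"})
E
```

```text
total 12
drwxr-xr-x  3 agent agent 4096 Dec  7 13:59 .
drwxr-xr-x 23 root  root  4096 Dec  7 13:59 ..
drwxr-xr-x  2 agent agent 4096 Dec  7 13:59 pics
{'time_s': 0.0, 'qpos': array([-1.20762768e+00,  1.24490529e-01,  1.65167904e+00, -1.11784241e-05,
        1.36750886e+00, -8.25880223e-02]), 'joint_velocities': array([ 5.81036761e-05,  1.82835567e-04, -7.95248041e-04, -6.77870195e-04,
       -5.92803022e-05,  6.32887139e-04]), 'effort': array([-3.63287072e-04, -4.23618329e+01, -3.65453231e+01, -2.99361827e-04,
        7.00215591e-03, -2.25531414e-05]), 'eef_pos': array([ 0.280006  , -0.58593335,  0.23805947]), 'orientation': array([-2.65646445e+00,  1.67480466e+00,  2.62718531e-03]), 'force': array([ 0.35914556,  0.12219904, -0.5365942 ]), 'torque': array([-0.01796321,  0.00387308,  0.02278216]), 'gripper_width': 0.08523415526885005}
scene {'fx': 527.1745071960568, 'fy': 527.1745071960568, 'cx': 325.1353352828872, 'cy': 237.43660156057229, 'position': array([-0.43773879,  0.53472432,  0.78155111]), 'orientation': array([-1.13535664,  2.10911524, -1.17805434]), 'shot': 1}
top {'fx': 439.27151641513507, 'fy': 439.27151641513507, 'cx': 325.52914344424477, 'cy': 232.76686735942206, 'position': array([ 0.41069879, -0.1020307 ,  1.1705356 ]), 'orientation': array([-2.1999965 ,  2.14350702, -0.07987899]), 'shot': 2}
wrist {'fx': 396.00852501182334, 'fy': 396.00852501182334, 'cx': 320.83456155890974, 'cy': 235.76769575821922, 'hand_eye': array([[ 9.99999436e-01,  1.06210248e-03,  1.10402670e-07,
        -2.76950906e-05],
       [-1.02256463e-03,  9.62745321e-01,  2.70407841e-01,
        -6.93991557e-02],
       [ 2.87094550e-04, -2.70407689e-01,  9.62745864e-01,
        -1.35200276e-01],
       [ 0.00000000e+00,  0.00000000e+00,  0.00000000e+00,
         1.00000000e+00]]), 'shot': 3}
```

View pics/scene0.png

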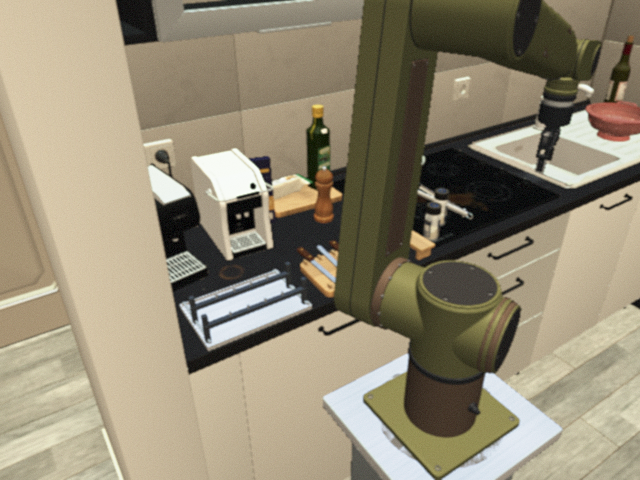

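View pics/top0.png

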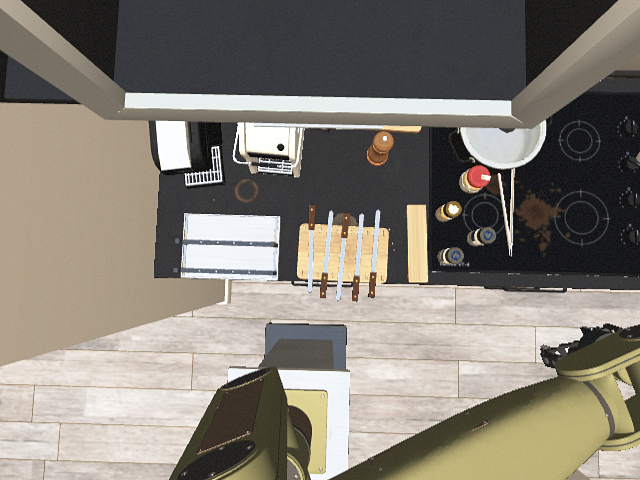

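View pics/wrist0.png

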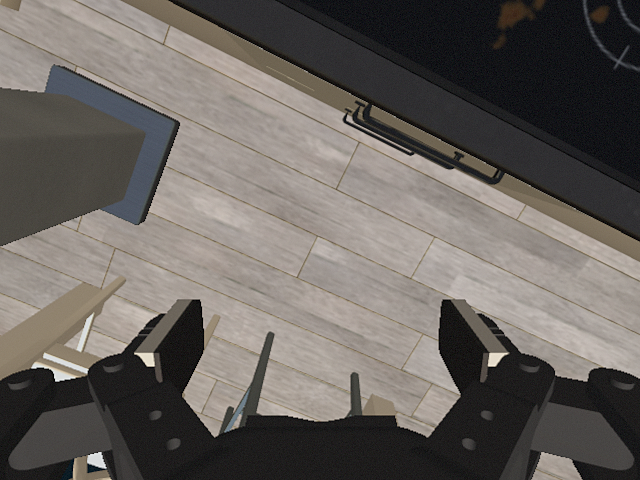

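```bash
cat > h.py <<'E'
from bench import r
import cv2, numpy as np
from scipy.spatial.transform import Rotation as R
def cam(f,obs=None):
    K=np.array([[f["fx"],0,f["cx"]],[0,f["fy"],f["cy"]],[0,0,1]])
    if "hand_eye" in f:
        T=np.eye(4);T[:3,:3]=R.from_rotvec(obs["orientation"]).as_matrix();T[:3,3]=obs["eef_pos"]
        T=T@f["hand_eye"]
    else:
        T=np.eye(4);T[:3,:3]=R.from_rotvec(f["orientation"]).as_matrix();T[:3,3]=f["position"]
    return K,T
def ray(f,uv,z,obs=None):
    K,T=cam(f,obs); uv=np.atleast_2d(uv).astype(float)
    d=np.c_[uv,np.ones(len(uv))]@np.linalg.inv(K).T@T[:3,:3].T
    return T[:3,3]+d*((z-T[2,3])/d[:,2])[:,None]
def proj(f,P,obs=None):
    K,T=cam(f,obs); p=(np.atleast_2d(P)-T[:3,3])@T[:3,:3]; p=p@K.T
    return p[:,:2]/p[:,2:]
def snap(n,name=None):
    o=r.get_obs(); f=r.grab_frame(n)
    if name: cv2.imwrite(f"pics/{name}.png",f["color"])
    return o,f
def yaw(o):
    x=R.from_rotvec(o["orientation"]).as_matrix()[:,0]; return np.degrees(np.arctan2(x[1],x[0]))
E
python3 - <<'E'
from h import *
o,f=snap("top")
im=f["color"].copy()
H={"rack":0.01,"prep_board":0.022,"skewer_1_mid":0.025,"skewer_1_handle":0.034,"jar_a_mid":0.111,"jar_b_mid":.111,"mustard":0.086,"far_support":0.055,"ledge_top":0.04,"tab_left":0.08}
for q,z in H.items():
    try: L=r.cut_out(f,q)
    except Exception as e: print(q,e); continue
    for d in L:
        if d["p"]<0.2: continue
        c,(w,h),a=cv2.minAreaRect(np.argwhere(d["region"])[:,::-1].astype(np.float32))
        box=cv2.boxPoints((c,(w,h),a)); b=ray(f,box,z); 
        print(q,round(d["p"],2),d["rect"],int(d["region"].sum()),"ctr",ray(f,c,z)[0,:2].round(4),"corners",(b[:,:2]*1000).round().astype(int).tolist())
        cv2.polylines(im,[box.astype(int)],1,(0,255,0),1)
im=cv2.resize(im[110:310,150:550],(800,400),interpolation=cv2.INTER_CUBIC)
cv2.imwrite("pics/top1.png",im)
E
```

```text
rack 0.67 [177.5, 212.5, 277.6, 280.3] 6229 ctr [0.4675 0.174 ] corners [[384, 311], [554, 315], [552, 36], [382, 36]]
rack 0.65 [352.0, 213.0, 367.3, 301.5] 526 ctr [ 0.4468 -0.1722] corners [[333, -157], [563, -169], [562, -188], [332, -175]]
prep_board 0.91 [297.0, 221.6, 389.3, 283.6] 3012 ctr [ 0.4571 -0.1323] corners [[387, -13], [534, -16], [527, -252], [381, -247]]
skewer_1_mid 0.88 [321.9, 210.6, 330.9, 299.2] 434 ctr [ 0.4546 -0.091 ] corners [[342, -74], [570, -92], [569, -108], [341, -90]]
skewer_1_mid 0.72 [175.3, 236.5, 277.0, 245.6] 504 ctr [0.477  0.1718] corners [[470, 305], [485, 305], [484, 39], [469, 39]]
skewer_1_mid 0.31 [351.0, 217.4, 363.2, 301.0] 443 ctr [ 0.4476 -0.1724] corners [[337, -158], [561, -170], [560, -187], [336, -174]]
skewer_1_handle 0.7 [321.0, 212.3, 334.6, 297.0] 454 ctr [ 0.453 -0.089] corners [[343, -74], [566, -85], [565, -105], [342, -93]]
skewer_1_handle 0.69 [467.2, 225.5, 498.3, 250.7] 432 ctr [ 0.5099 -0.4883] corners [[523, -447], [539, -521], [497, -529], [481, -456]]
jar_a_mid 0.75 [441.2, 246.4, 466.1, 262.4] 388 ctr [ 0.4546 -0.3
[... 771 characters left out ...]
 corners [[465, 296], [484, 297], [484, 33], [466, 33]]
ledge_top 0.93 [405.0, 206.7, 429.7, 282.7] 1446 ctr [ 0.486  -0.3219] corners [[585, -293], [587, -344], [389, -350], [386, -300]]
ledge_top 0.75 [295.5, 225.2, 386.6, 283.9] 2891 ctr [ 0.4571 -0.1321] corners [[390, -15], [532, -18], [525, -251], [383, -244]]
ledge_top 0.42 [352.2, 216.3, 364.6, 299.6] 410 ctr [ 0.447  -0.1713] corners [[338, -157], [559, -170], [558, -186], [337, -173]]
tab_left 0.68 [175.1, 236.9, 277.8, 246.0] 576 ctr [0.4739 0.1598] corners [[467, 288], [483, 288], [481, 32], [465, 32]]
tab_left 0.27 [351.2, 216.1, 366.5, 303.4] 458 ctr [ 0.4447 -0.1688] corners [[338, -155], [554, -167], [553, -183], [337, -170]]
```

View pics/top1.png

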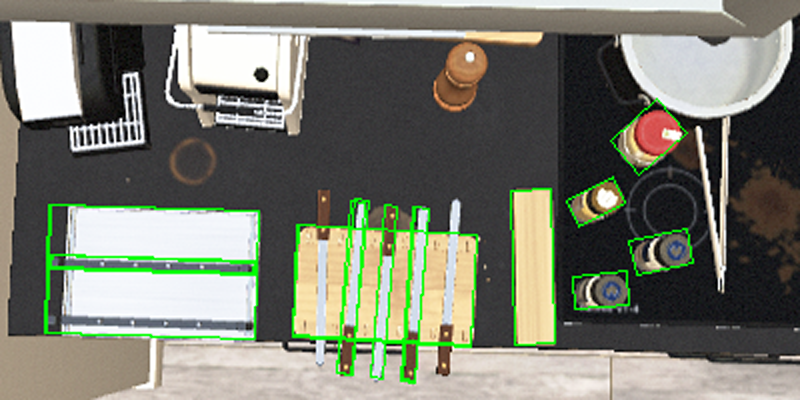

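```bash
python3 -m handwheel '[{"offset":[40,60,60],"roll":10},{"offset":[80,400,60],"roll":64},{"offset":[80,400,60],"roll":64},{"offset":[80,400,60],"roll":64},{"offset":[80,400,60],"roll":64},{"offset":[80,400,60],"roll":64},{"offset":[80,400,60],"roll":64},{"offset":[80,400,60],"roll":64}]'; python3 -m handwheel '[{"offset":[40,230,0],"roll":0.4},{"offset":[40,230,0],"roll":0.4},{"offset":[40,230,0],"roll":0.4},{"offset":[40,230,0],"roll":0.4},{"offset":[40,230,0],"roll":0.4},{"offset":[40,230,0],"roll":0.4}]'
python3 - <<'E'
from h import *
snap("wrist","w1"); o=r.get_obs(); print(o["eef_pos"],yaw(o),o["time_s"])
snap("top","t2")
E
```

```text
[ 0.28024187 -0.5864881   0.23935117] -64.45845397026712 0.75validation failed for argument at $[0]...
validation failed for argument at $[0]...
```

View pics/w1.png

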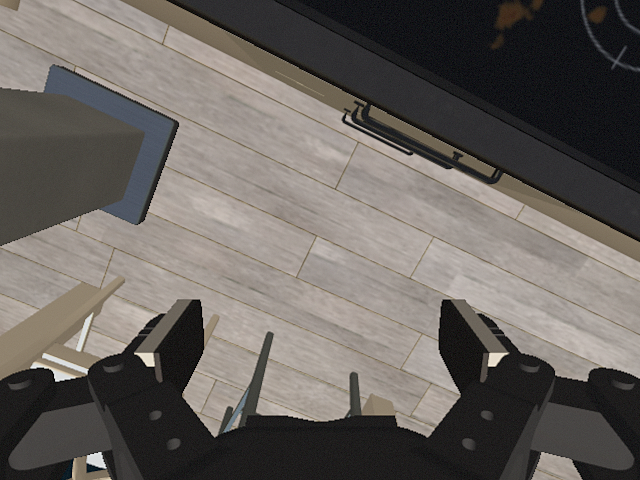

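View pics/t2.png

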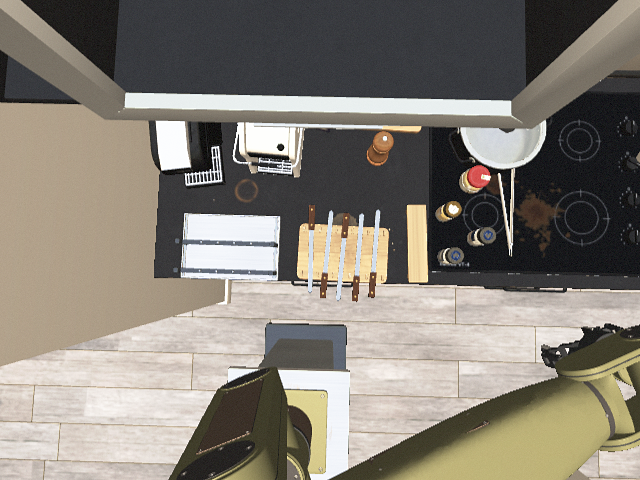

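Each row needs all three fields, gripper included; the arm has not moved.

```bash
python3 -m handwheel '[{"offset":[40,60,60],"roll":10,"gripper":85},{"offset":[80,400,60],"roll":64,"gripper":85},{"offset":[80,400,60],"roll":64,"gripper":85},{"offset":[80,400,60],"roll":64,"gripper":85},{"offset":[80,400,60],"roll":64,"gripper":85},{"offset":[80,400,60],"roll":64,"gripper":85},{"offset":[80,400,60],"roll":64,"gripper":85},{"offset":[80,400,60],"roll":64,"gripper":85}]'; python3 -m handwheel '[{"offset":[40,230,0],"roll":0.4,"gripper":85},{"offset":[40,230,0],"roll":0.4,"gripper":85},{"offset":[40,230,0],"roll":0.4,"gripper":85},{"offset":[40,230,0],"roll":0.4,"gripper":85},{"offset":[40,230,0],"roll":0.4,"gripper":85},{"offset":[40,230,0],"roll":0.4,"gripper":85}]'
python3 - <<'E'
from h import *
snap("wrist","w2"); o=r.get_obs(); print(o["eef_pos"],yaw(o),o["time_s"])
E
```

```text
time_s: 1.8
eef_pos: [0.3607, -0.184, 0.3002]
orientation: [3.141, -0.004, 0.003]
force: [-0.2, -0.5, 0.8]
gripper_width: 0.085
time_s: 2.55
eef_pos: [0.4004, 0.0428, 0.2992]
orientation: [3.141, -0.002, -0.001]
force: [1.0, 0.2, 0.5]
gripper_width: 0.0851
[0.40039198 0.04239488 0.29923423] -0.15836754621331078 2.6
```

View pics/w2.png

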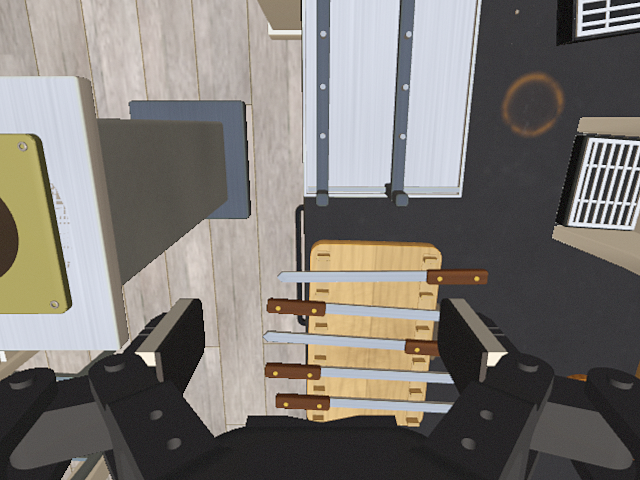

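Run:
```python
from h import *
o,f=snap("wrist")
print("tray",ray(f,[(304,195),(463,196),(303,30),(476,30)],0.003,o)[:,:2].round(4).tolist())
print("tabs",ray(f,[(322,199),(401,199)],0.08,o)[:,:2].round(4).tolist())
print("pins",ray(f,[(322.5,34),(409,34),(322,87),(407,87),(322.5,136),(404.5,136)],0.065,o)[:,:2].round(4).tolist())
g=f["color"]; cv2.imwrite("pics/w2z.png",cv2.resize(g[0:220,280:500],(800,800),interpolation=cv2.INTER_CUBIC)[:600] if 0 else cv2.resize(g[60:220,290:490],(750,600),interpolation=cv2.INTER_CUBIC))
```

```text
tray [[0.3828, 0.0366], [0.5578, 0.0351], [0.384, 0.201], [0.5548, 0.2008]]
tabs [[0.4023, 0.0463], [0.4739, 0.0461]]
pins [[0.4029, 0.1851], [0.4763, 0.185], [0.4025, 0.1429], [0.477, 0.1428], [0.4029, 0.1012], [0.4771, 0.1011]]
```

View pics/w2z.png

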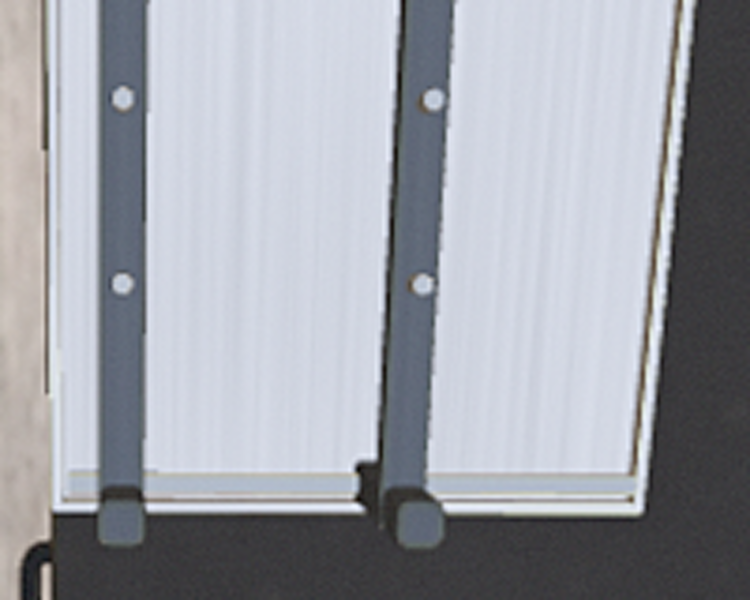

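```bash
python3 -m handwheel '[{"offset":[60,4,-20],"roll":0,"gripper":50},{"offset":[75,3,-70],"roll":0,"gripper":50},{"offset":[75,3,-120],"roll":0,"gripper":50},{"offset":[75,3,-170],"roll":0,"gripper":50},{"offset":[75,3,-210],"roll":0,"gripper":50},{"offset":[75,3,-234],"roll":0,"gripper":50},{"offset":[75,3,-234],"roll":0,"gripper":0},{"offset":[75,3,-234],"roll":0,"gripper":0}]'; python3 -m handwheel '[{"offset":[0,0,0],"roll":0,"gripper":0},{"offset":[0,0,0],"roll":0,"gripper":0},{"offset":[0,0,0],"roll":0,"gripper":0}]'
```

```text
time_s: 3.65
eef_pos: [0.4761, 0.0456, 0.0665]
orientation: [3.141, -0.004, 0.002]
force: [0.6, -0.6, -1.4]
gripper_width: 0.0143
time_s: 4.03
eef_pos: [0.4762, 0.0457, 0.0668]
orientation: [3.14, -0.001, 0.003]
force: [-0.7, -5.5, 3.6]
gripper_width: 0.0107
```

```bash
python3 -m handwheel '[{"offset":[12,0,0],"roll":0,"gripper":0},{"offset":[25,0,0],"roll":0,"gripper":0},{"offset":[38,0,0],"roll":0,"gripper":0},{"offset":[50,0,0],"roll":0,"gripper":0},{"offset":[55,0,0],"roll":0,"gripper":0},{"offset":[58,0,0],"roll":0,"gripper":0},{"offset":[60,0,0],"roll":0,"gripper":0},{"offset":[60,0,0],"roll":0,"gripper":0}]'
```

```text
time_s: 5.03
eef_pos: [0.5316, 0.0453, 0.0666]
orientation: [3.139, -0.0, -0.017]
force: [-19.5, -6.8, 17.5]
gripper_width: 0.01
```

```bash
python3 -m handwheel '[{"offset":[-3,0,0],"roll":0,"gripper":45},{"offset":[-3,0,0],"roll":0,"gripper":45},{"offset":[-3,0,0],"roll":0,"gripper":45},{"offset":[-3,0,40],"roll":0,"gripper":45},{"offset":[-40,-30,100],"roll":0,"gripper":45},{"offset":[-90,-60,160],"roll":0,"gripper":45},{"offset":[-130,-90,220],"roll":0,"gripper":45},{"offset":[-130,-90,232],"roll":0,"gripper":30}]'
python3 -m handwheel '[{"offset":[0,-20,0],"roll":0,"gripper":30},{"offset":[0,-20,0],"roll":0,"gripper":30}]'
python3 - <<'E'
from h import *
o,f=snap("wrist","w3"); print(o["eef_pos"],yaw(o),o["time_s"])
E
```

```text
time_s: 6.02
eef_pos: [0.404, -0.0438, 0.2988]
orientation: [3.142, -0.001, 0.001]
force: [1.8, -0.6, 0.4]
gripper_width: 0.0303
time_s: 6.28
eef_pos: [0.4054, -0.0641, 0.2983]
orientation: [3.141, -0.005, 0.003]
force: [0.2, 0.1, -1.0]
gripper_width: 0.0298
[ 0.40539664 -0.06412309  0.29825611] -0.17450384682457967 6.275
```

View pics/w3.png

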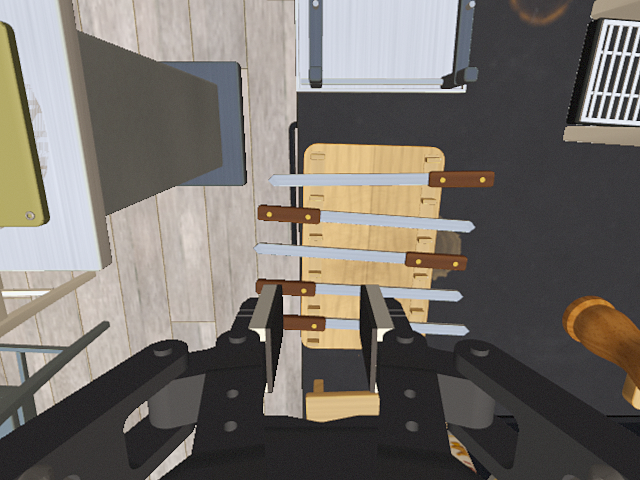

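```bash
cat > sk.py <<'E'
from h import *
def est(f,o,S):
  for n,(tip,hend) in S.items():
    t=ray(f,tip,0.025,o)[0]; h=ray(f,hend,0.032,o)[0]
    m=(t+h)/2; d=t-h
    print(n,"mid",m[:2].round(4),"len",round(np.hypot(*d[:2]),4),"dir",round(np.degrees(np.arctan2(d[1],d[0])),1))
E
python3 - <<'E'
from sk import *
o,f=snap("wrist")
est(f,o,{"A":((268,181),(494,179)),"B":((475,227),(258,213)),"C":((254,248),(467,262)),"D":((463,296),(257,288))})
t=ray(f,(469,331),.025,o)[0];j=ray(f,(326,325),.030,o)[0];d=t-j;print("E",t,j,np.hypot(*d[:2]),np.degrees(np.arctan2(d[1],d[0])),t-115*d/np.linalg.norm(d)/1000)
cv2.imwrite("pics/w3z.png",cv2.resize(f["color"][140:360,240:510],(800,652),interpolation=cv2.INTER_CUBIC)[:600])
E
```

```text
A mid [ 0.4665 -0.0489] len 0.2293 dir -179.3
B mid [ 0.4556 -0.0909] len 0.2294 dir -4.3
C mid [ 0.4484 -0.1294] len 0.2289 dir 176.5
D mid [ 0.4507 -0.1725] len 0.2288 dir -3.3
E [ 0.57595154 -0.22255237  0.025     ] [ 0.41187902 -0.21193946  0.03      ] 0.16441541468142248 -3.700978808633999 [ 0.4612444  -0.21513262  0.02849562]
```

View pics/w3z.png

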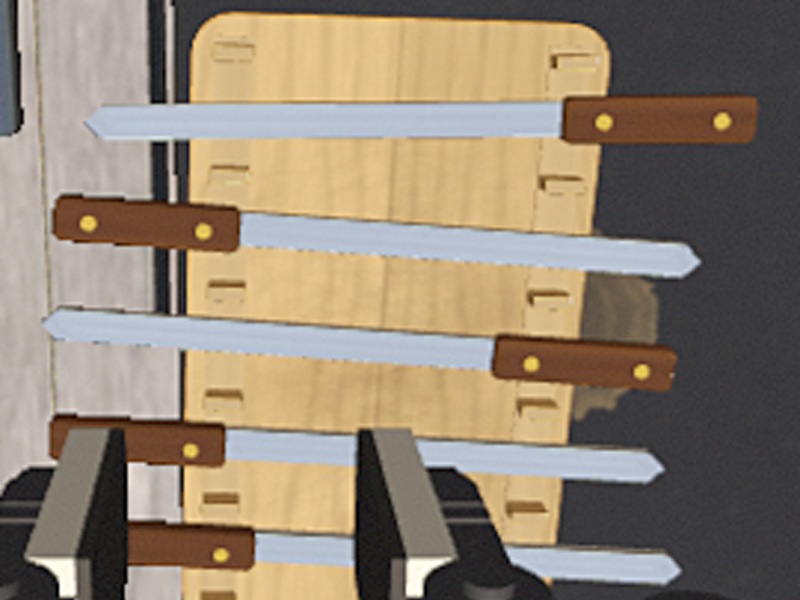

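```bash
python3 -m handwheel '[{"offset":[61,15,-30],"roll":-89.1,"gripper":28},{"offset":[61,15,-60],"roll":-89.1,"gripper":28},{"offset":[61,15,-100],"roll":-89.1,"gripper":28},{"offset":[61,15,-140],"roll":-89.1,"gripper":28},{"offset":[61,15,-180],"roll":-89.1,"gripper":28},{"offset":[61,15,-200],"roll":-89.1,"gripper":28},{"offset":[61,15,-210],"roll":-89.1,"gripper":28},{"offset":[61,15,-220],"roll":-89.1,"gripper":28}]'
python3 -m handwheel '[{"offset":[0,0,0],"roll":-3.5,"gripper":28},{"offset":[0,0,0],"roll":-3.5,"gripper":28}]'
python3 - <<'E'
from h import *
o,f=snap("wrist","w4"); print(o["eef_pos"],yaw(o),o["time_s"])
E
```

```text
time_s: 7.38
eef_pos: [0.4654, -0.0472, 0.0753]
orientation: [2.291, -2.147, -0.005]
force: [-1.5, 0.0, -0.6]
gripper_width: 0.0281
time_s: 7.62
eef_pos: [0.4656, -0.0475, 0.076]
orientation: [2.232, -2.209, -0.004]
force: [1.2, 0.2, 0.1]
gripper_width: 0.0279
[ 0.46557846 -0.04745994  0.07603539] -89.38725955326593 7.625
```

View pics/w4.png

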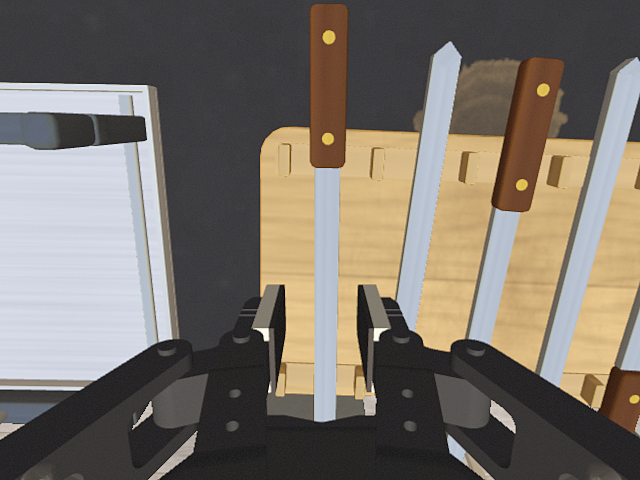

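```bash
python3 -m handwheel '[{"offset":[1,-1,-25],"roll":0,"gripper":28},{"offset":[1,-1,-40],"roll":0,"gripper":28},{"offset":[1,-1,-44],"roll":0,"gripper":28},{"offset":[1,-1,-44],"roll":0,"gripper":0},{"offset":[1,-1,-44],"roll":0,"gripper":0},{"offset":[1,-1,-44],"roll":0,"gripper":0},{"offset":[1,-1,-44],"roll":0,"gripper":0},{"offset":[1,-1,-44],"roll":0,"gripper":0}]'
```

```text
time_s: 8.68
eef_pos: [0.4673, -0.0495, 0.0335]
orientation: [-2.231, 2.212, -0.0]
force: [0.2, 0.6, -1.1]
gripper_width: 0.0086
```

```bash
python3 -m handwheel '[{"offset":[0,0,10],"roll":0,"gripper":0},{"offset":[0,0,30],"roll":0,"gripper":0},{"offset":[0,20,80],"roll":10,"gripper":0},{"offset":[0,60,110],"roll":20,"gripper":0}]'
python3 - <<'E'
from h import *
o,f=snap("wrist","w5"); print(o["eef_pos"],yaw(o),o["time_s"],o["gripper_width"])
E
```

```text
time_s: 9.18
eef_pos: [0.4685, 0.0103, 0.1468]
orientation: [-2.582, 1.786, -0.006]
force: [0.6, 0.3, -0.6]
gripper_width: 0.0088
[0.46851611 0.01030565 0.14677639] -69.32574143605223 9.175 0.008765844358944876
```

View pics/w5.png

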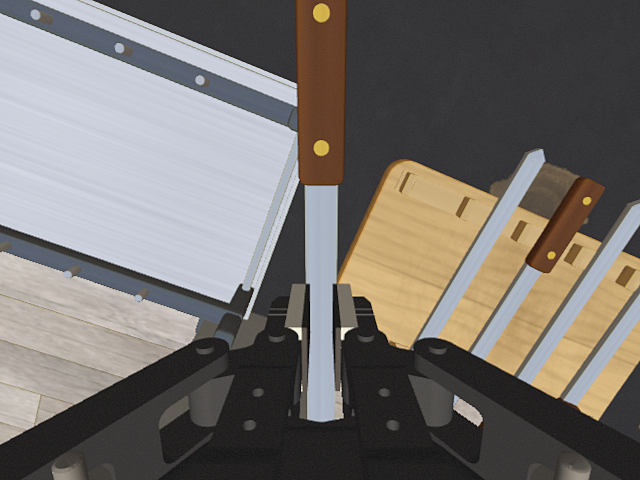

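```bash
python3 -m handwheel '[{"offset":[0,40,20],"roll":80,"gripper":0},{"offset":[0,40,20],"roll":80,"gripper":0},{"offset":[0,40,20],"roll":80,"gripper":0},{"offset":[0,40,20],"roll":80,"gripper":0},{"offset":[0,40,20],"roll":80,"gripper":0},{"offset":[0,40,20],"roll":80,"gripper":0},{"offset":[0,40,20],"roll":80,"gripper":0},{"offset":[0,40,20],"roll":80,"gripper":0}]'
python3 -m handwheel '[{"offset":[0,10,0],"roll":79.3,"gripper":0},{"offset":[0,20,0],"roll":79.3,"gripper":0},{"offset":[0,40,0],"roll":79.3,"gripper":0},{"offset":[0,60,0],"roll":79.3,"gripper":0},{"offset":[-1,100,0],"roll":79.3,"gripper":0},{"offset":[-1,140,0],"roll":79.3,"gripper":0},{"offset":[-1,180,-20],"roll":79.3,"gripper":0},{"offset":[-1,198,-40],"roll":79.3,"gripper":0}]'
python3 -m handwheel '[{"offset":[0,0,0],"roll":0,"gripper":0},{"offset":[0,0,0],"roll":0,"gripper":0}]'
python3 - <<'E'
from h import *
o,f=snap("wrist","w6"); print(o["eef_pos"],yaw(o),o["time_s"],o["gripper_width"])
E
```

```text
time_s: 10.22
eef_pos: [0.4672, 0.0505, 0.1638]
orientation: [3.128, 0.292, 0.001]
force: [-0.5, -1.2, -0.2]
gripper_width: 0.0083
time_s: 11.22
eef_pos: [0.4664, 0.2504, 0.1238]
orientation: [2.22, 2.222, 0.003]
force: [0.5, -0.1, -1.0]
gripper_width: 0.0089
time_s: 11.48
eef_pos: [0.4666, 0.2482, 0.1241]
orientation: [2.226, 2.216, 0.001]
force: [0.6, -0.4, -0.6]
gripper_width: 0.0087
[0.46659401 0.24817605 0.1240949 ] 89.72751244774898 11.475 0.008662163611910665
```

View pics/w6.png

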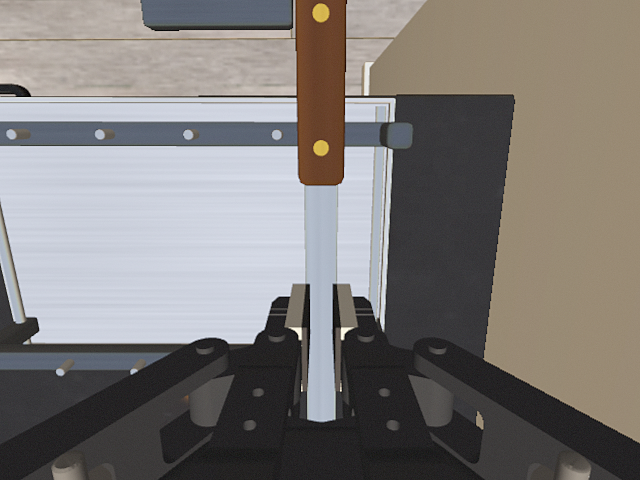

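```bash
python3 -m handwheel '[{"offset":[1,0,-25],"roll":0,"gripper":0},{"offset":[1,0,-45],"roll":0,"gripper":0},{"offset":[1,0,-54],"roll":0,"gripper":0},{"offset":[1,0,-57],"roll":0,"gripper":0},{"offset":[1,0,-57],"roll":0,"gripper":0}]'
```

```text
time_s: 12.15
eef_pos: [0.468, 0.2486, 0.0673]
orientation: [2.225, 2.217, 0.002]
force: [0.1, 0.9, 0.1]
gripper_width: 0.0085
```

```bash
python3 -m handwheel '[{"offset":[0,0,-1],"roll":0,"gripper":28},{"offset":[0,0,-1],"roll":0,"gripper":28},{"offset":[0,0,-1],"roll":0,"gripper":28},{"offset":[0,0,30],"roll":0,"gripper":28},{"offset":[0,-30,80],"roll":0,"gripper":28},{"offset":[-20,-90,110],"roll":0,"gripper":28},{"offset":[-40,-150,110],"roll":0,"gripper":28},{"offset":[-40,-210,110],"roll":0,"gripper":28}]'
python3 -m handwheel '[{"offset":[28,-70,0],"roll":-4,"gripper":28},{"offset":[28,-130,-20],"roll":-4,"gripper":28},{"offset":[28,-130,-50],"roll":-4,"gripper":28},{"offset":[28,-130,-90],"roll":-4,"gripper":28},{"offset":[28,-130,-95],"roll":-4,"gripper":28}]'
python3 - <<'E'
from h import *
o,f=snap("wrist","w7"); print(o["eef_pos"],yaw(o),o["time_s"],o["gripper_width"])
snap("top","t7")
E
```

```text
time_s: 13.15
eef_pos: [0.4268, 0.0421, 0.1773]
orientation: [2.222, 2.218, 0.003]
force: [1.3, -0.1, -0.7]
gripper_width: 0.0283
time_s: 13.78
eef_pos: [0.4529, -0.0863, 0.0784]
orientation: [-2.298, -2.134, 0.005]
force: [-0.2, -0.7, 0.3]
gripper_width: 0.028
[ 0.45294028 -0.0862633   0.07837013] 85.76088424983897 13.775 0.02802803514942832
```

View pics/w7.png

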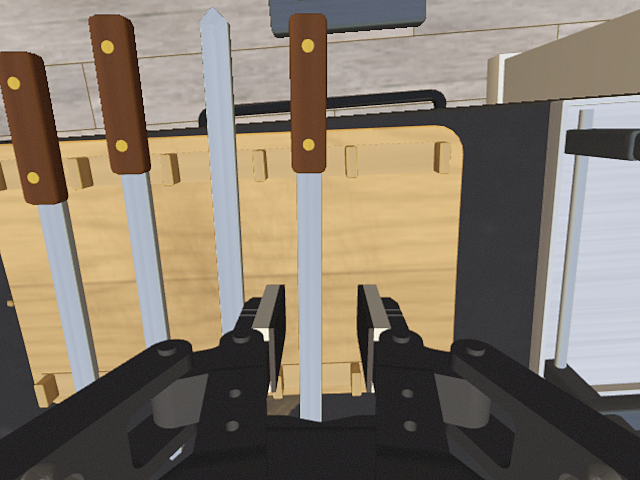

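View pics/t7.png

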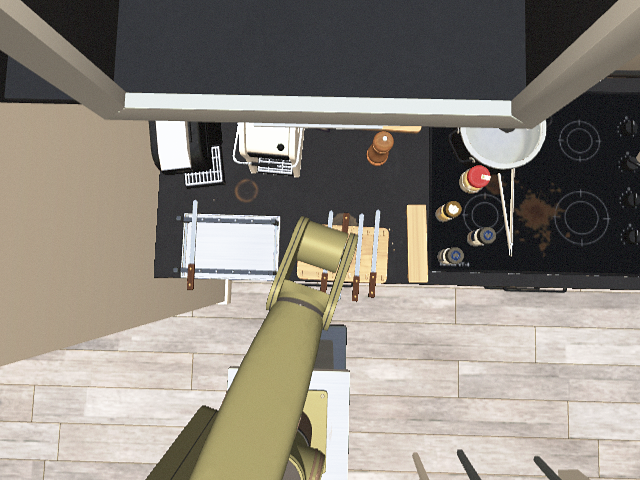

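```bash
python3 -m handwheel '[{"offset":[2,-4,-20],"roll":0,"gripper":28},{"offset":[2,-4,-40],"roll":0,"gripper":28},{"offset":[2,-4,-46],"roll":0,"gripper":28},{"offset":[2,-4,-46],"roll":0,"gripper":0},{"offset":[2,-4,-46],"roll":0,"gripper":0},{"offset":[2,-4,-46],"roll":0,"gripper":0},{"offset":[2,-4,-46],"roll":0,"gripper":0}]'; python3 -m handwheel '[{"offset":[0,0,10],"roll":0,"gripper":0},{"offset":[0,0,40],"roll":2,"gripper":0},{"offset":[5,30,85],"roll":4,"gripper":0}]'
```

```text
time_s: 14.75
eef_pos: [0.4577, -0.0908, 0.0358]
orientation: [2.301, 2.138, 0.001]
force: [-0.1, 0.3, 0.5]
gripper_width: -0.0001
time_s: 15.12
eef_pos: [0.4614, -0.0612, 0.1206]
orientation: [-2.226, -2.214, 0.003]
force: [1.4, -0.5, 0.6]
gripper_width: -0.0001
```

```bash
python3 -m handwheel '[{"offset":[-5,-30,-40],"roll":-4,"gripper":28},{"offset":[-5,-30,-40],"roll":-4,"gripper":28},{"offset":[-5,-30,-40],"roll":-4,"gripper":28},{"offset":[-5,-30,-40],"roll":-4,"gripper":28}]'
python3 - <<'E'
from h import *
o,f=snap("wrist","w8"); print(o["eef_pos"],yaw(o),o["time_s"],o["gripper_width"])
E
```

```text
time_s: 15.62
eef_pos: [0.4581, -0.0907, 0.0812]
orientation: [2.3, 2.138, 0.001]
force: [0.2, 0.3, 0.3]
gripper_width: 0.0278
[ 0.45805614 -0.09073698  0.0812276 ] 85.81650838344773 15.625 0.027831290811399356
```

View pics/w8.png

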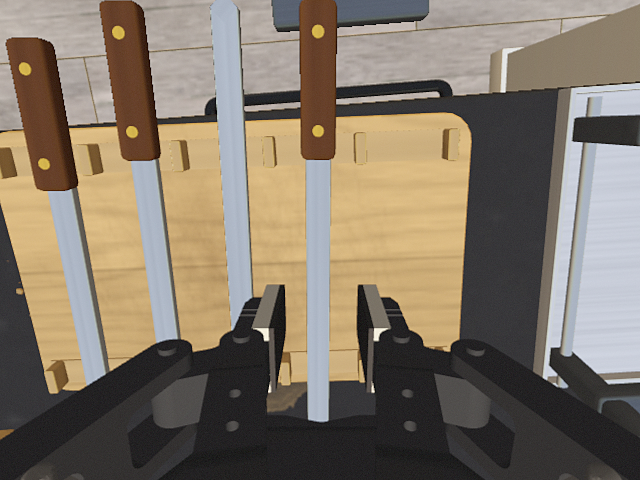

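```bash
python3 -m handwheel '[{"offset":[-2,0,-25],"roll":0,"gripper":28},{"offset":[-2,0,-42],"roll":0,"gripper":28},{"offset":[-2,0,-49],"roll":0,"gripper":28},{"offset":[-2,0,-49],"roll":0,"gripper":28}]'; python3 -m handwheel '[{"offset":[0,0,0],"roll":0,"gripper":0},{"offset":[0,0,0],"roll":0,"gripper":0},{"offset":[0,0,0],"roll":0,"gripper":0},{"offset":[0,0,0],"roll":0,"gripper":0}]'
```

```text
time_s: 16.18
eef_pos: [0.4552, -0.0906, 0.0309]
orientation: [-2.301, -2.138, 0.001]
force: [-0.5, 1.5, -0.1]
gripper_width: 0.0282
time_s: 16.68
eef_pos: [0.4562, -0.091, 0.0321]
orientation: [2.3, 2.138, 0.001]
force: [0.4, 0.5, 5.1]
gripper_width: 0.0091
```

```bash
python3 -m handwheel '[{"offset":[0,0,10],"roll":0,"gripper":0},{"offset":[0,0,50],"roll":2,"gripper":0},{"offset":[5,40,95],"roll":4.3,"gripper":0},{"offset":[12,100,100],"roll":4.3,"gripper":0},{"offset":[12,160,100],"roll":4.3,"gripper":0},{"offset":[12,220,100],"roll":4.3,"gripper":0},{"offset":[12,275,100],"roll":4.3,"gripper":0},{"offset":[12,297,85],"roll":4.3,"gripper":0}]'; python3 -m handwheel '[{"offset":[0,0,-5],"roll":0,"gripper":0},{"offset":[0,0,-10],"roll":0,"gripper":0},{"offset":[0,0,-10],"roll":0,"gripper":0}]'
python3 - <<'E'
from h import *
o,f=snap("wrist","w9"); print(o["eef_pos"],yaw(o),o["time_s"],o["gripper_width"])
E
```

```text
time_s: 17.68
eef_pos: [0.4678, 0.2092, 0.1177]
orientation: [2.215, 2.226, 0.004]
force: [0.9, 0.2, -0.5]
gripper_width: 0.0094
time_s: 18.05
eef_pos: [0.4672, 0.2052, 0.106]
orientation: [-2.221, -2.222, 0.001]
force: [0.8, 0.0, -0.2]
gripper_width: 0.0091
[0.46724817 0.20518962 0.10598999] 90.01328743268294 18.05 0.009144124040536087
```

View pics/w9.png

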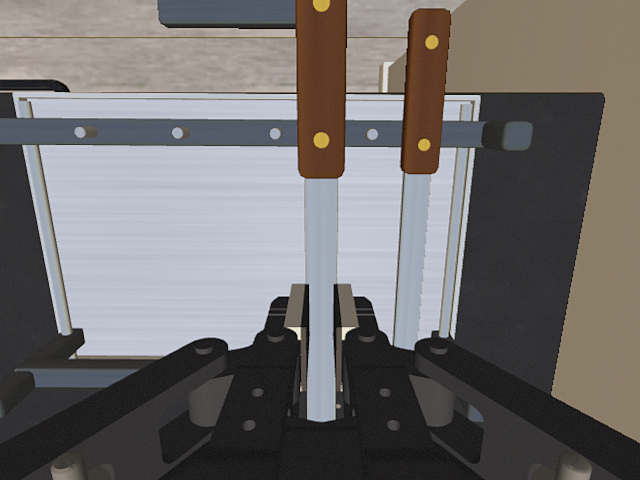

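```bash
python3 -m handwheel '[{"offset":[0,1,-20],"roll":0,"gripper":0},{"offset":[0,1,-34],"roll":0,"gripper":0},{"offset":[0,1,-40],"roll":0,"gripper":0},{"offset":[0,1,-40],"roll":0,"gripper":0},{"offset":[0,1,-41],"roll":0,"gripper":24},{"offset":[0,1,-41],"roll":0,"gripper":28},{"offset":[0,1,-41],"roll":0,"gripper":28},{"offset":[0,1,-15],"roll":0,"gripper":28}]'
python3 -m handwheel '[{"offset":[0,0,40],"roll":0,"gripper":28},{"offset":[0,-40,80],"roll":0,"gripper":28},{"offset":[-20,-100,90],"roll":0,"gripper":28},{"offset":[-20,-160,90],"roll":0,"gripper":28},{"offset":[-20,-220,90],"roll":0,"gripper":28},{"offset":[-20,-280,90],"roll":-2,"gripper":28},{"offset":[-20,-330,50],"roll":-3.5,"gripper":28},{"offset":[-20,-335,0],"roll":-3.5,"gripper":28}]'
python3 -m handwheel '[{"offset":[0,0,-5],"roll":0,"gripper":28},{"offset":[0,0,-5],"roll":0,"gripper":28}]'
python3 - <<'E'
from h import *
o,f=snap("wrist","w10"); print(o["eef_pos"],yaw(o),o["time_s"],o["gripper_width"])
snap("top","t10")
E
```

```text
time_s: 19.1
eef_pos: [0.4656, 0.2067, 0.0894]
orientation: [-2.218, -2.222, 0.007]
force: [-0.3, -0.6, 0.8]
gripper_width: 0.028
time_s: 20.1
eef_pos: [0.4489, -0.1313, 0.0925]
orientation: [2.287, 2.145, 0.003]
force: [0.7, 0.3, -1.1]
gripper_width: 0.0279
time_s: 20.35
eef_pos: [0.4478, -0.1274, 0.0871]
orientation: [2.286, 2.155, 0.0]
force: [0.2, 0.4, 0.6]
gripper_width: 0.0281
[ 0.447833   -0.12744     0.08712463] 86.63321492152562 20.35 0.02805034078842154
```

View pics/w10.png

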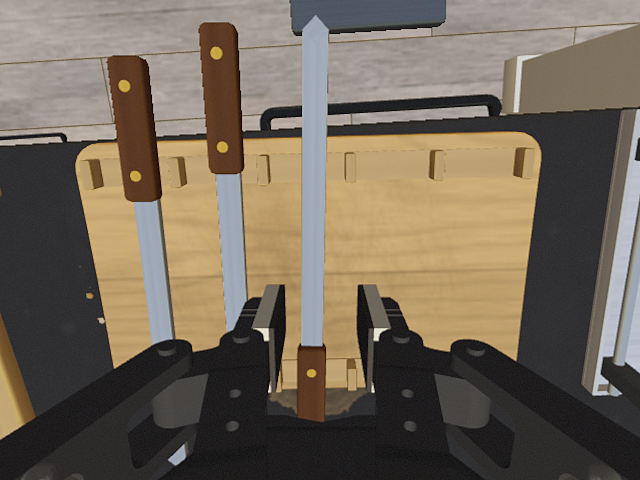

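View pics/t10.png

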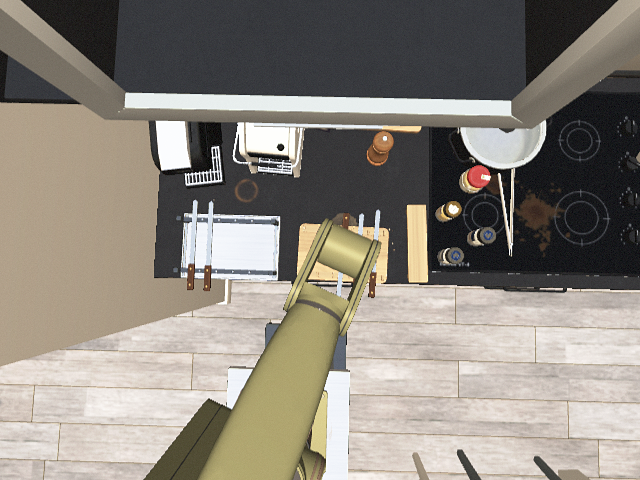

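```bash
python3 -m handwheel '[{"offset":[0,-2,-25],"roll":0,"gripper":28},{"offset":[0,-2,-46],"roll":0,"gripper":28},{"offset":[0,-2,-55],"roll":0,"gripper":28},{"offset":[0,-2,-55],"roll":0,"gripper":28}]'; python3 -m handwheel '[{"offset":[0,0,0],"roll":0,"gripper":0},{"offset":[0,0,0],"roll":0,"gripper":0},{"offset":[0,0,0],"roll":0,"gripper":0},{"offset":[0,0,0],"roll":0,"gripper":0}]'
```

```text
time_s: 20.95
eef_pos: [0.448, -0.1296, 0.0321]
orientation: [2.285, 2.155, 0.001]
force: [0.2, 0.6, 0.1]
gripper_width: 0.0281
time_s: 21.45
eef_pos: [0.4486, -0.1301, 0.0329]
orientation: [2.285, 2.153, 0.002]
force: [-1.0, 1.8, 6.6]
gripper_width: 0.009
```

```bash
python3 -m handwheel '[{"offset":[0,0,10],"roll":0,"gripper":0},{"offset":[0,0,50],"roll":0,"gripper":0},{"offset":[8,30,100],"roll":-10,"gripper":0},{"offset":[19,80,130],"roll":-80,"gripper":0},{"offset":[19,110,130],"roll":-80,"gripper":0},{"offset":[19,110,130],"roll":-80,"gripper":0},{"offset":[19,110,130],"roll":-80,"gripper":0},{"offset":[19,110,130],"roll":-80,"gripper":0}]'; python3 -m handwheel '[{"offset":[0,20,0],"roll":-116,"gripper":0},{"offset":[0,30,0],"roll":-116,"gripper":0},{"offset":[0,40,0],"roll":-116,"gripper":0},{"offset":[0,50,0],"roll":-116,"gripper":0},{"offset":[0,80,0],"roll":-116,"gripper":0},{"offset":[0,110,0],"roll":-116,"gripper":0},{"offset":[0,150,0],"roll":-116,"gripper":0},{"offset":[0,184,0],"roll":-116,"gripper":0}]'
python3 - <<'E'
from h import *
o=r.get_obs(); print(o["eef_pos"],yaw(o),o["time_s"],o["gripper_width"])
E
```

```text
time_s: 22.45
eef_pos: [0.4662, -0.0196, 0.1616]
orientation: [3.076, 0.636, 0.0]
force: [-0.1, 0.2, -1.3]
gripper_width: 0.0086
time_s: 23.45
eef_pos: [0.4661, 0.1654, 0.1616]
orientation: [-2.684, 1.632, -0.001]
force: [0.7, 0.2, 0.1]
gripper_width: 0.0086
[0.46610723 0.16536994 0.16162069] -62.5881914126631 23.45 0.008646096839400999
```

```bash
python3 -m handwheel '[{"offset":[1,-1,-20],"roll":-27.4,"gripper":0},{"offset":[1,-1,-40],"roll":-27.4,"gripper":0},{"offset":[1,-1,-55],"roll":-27.4,"gripper":0},{"offset":[1,-1,-55],"roll":-27.4,"gripper":0}]'
python3 - <<'E'
from h import *
o,f=snap("wrist","w11"); print(o["eef_pos"],yaw(o),o["time_s"],o["gripper_width"])
E
```

```text
time_s: 23.95
eef_pos: [0.4662, 0.1629, 0.1051]
orientation: [2.228, -2.211, -0.002]
force: [-0.4, -0.2, -1.1]
gripper_width: 0.0091
[0.46616654 0.16294844 0.10508145] -89.5654169146514 23.95 0.009114183818495148
```

View pics/w11.png

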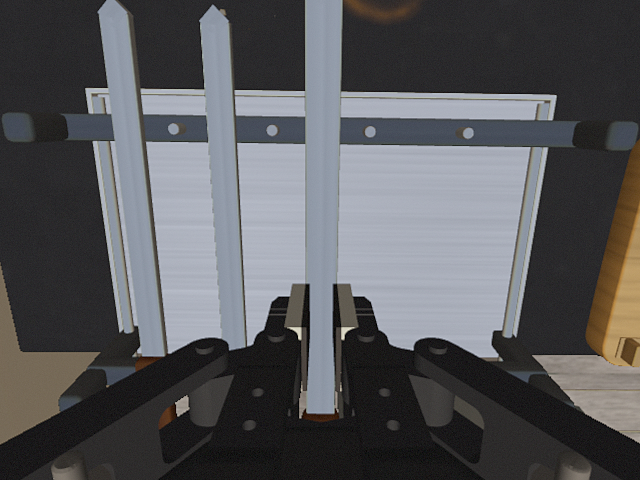

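```bash
python3 -m handwheel '[{"offset":[1,1,-20],"roll":0,"gripper":0},{"offset":[1,1,-34],"roll":0,"gripper":0},{"offset":[1,1,-39],"roll":0,"gripper":0},{"offset":[1,1,-39],"roll":0,"gripper":0},{"offset":[1,1,-40],"roll":0,"gripper":24},{"offset":[1,1,-40],"roll":0,"gripper":28},{"offset":[1,1,-40],"roll":0,"gripper":28},{"offset":[1,1,-15],"roll":0,"gripper":28}]'
python3 -m handwheel '[{"offset":[0,0,40],"roll":0,"gripper":28},{"offset":[0,-40,80],"roll":0,"gripper":28},{"offset":[-15,-100,90],"roll":0,"gripper":28},{"offset":[-15,-160,90],"roll":0,"gripper":28},{"offset":[-15,-220,90],"roll":0,"gripper":28},{"offset":[-15,-280,90],"roll":-2,"gripper":28},{"offset":[-15,-335,50],"roll":-3.5,"gripper":28},{"offset":[-15,-336,0],"roll":-3.5,"gripper":28}]'
python3 -m handwheel '[{"offset":[0,0,-5],"roll":0,"gripper":28},{"offset":[0,0,-5],"roll":0,"gripper":28}]'
python3 - <<'E'
from h import *
o,f=snap("wrist","w12"); print(o["eef_pos"],yaw(o),o["time_s"],o["gripper_width"])
snap("top","t12")
E
```

```text
time_s: 25.0
eef_pos: [0.4667, 0.1639, 0.0897]
orientation: [2.226, -2.212, -0.004]
force: [0.1, -0.0, -0.4]
gripper_width: 0.0279
time_s: 26.0
eef_pos: [0.4552, -0.1758, 0.093]
orientation: [-2.153, 2.285, -0.01]
force: [0.3, 0.7, -0.9]
gripper_width: 0.0282
time_s: 26.25
eef_pos: [0.4539, -0.1715, 0.0872]
orientation: [-2.16, 2.281, -0.001]
force: [0.9, 0.6, 0.2]
gripper_width: 0.0279
[ 0.45385913 -0.17147384  0.08719173] -93.10613151846073 26.25 0.02787127325442713
```

View pics/w12.png

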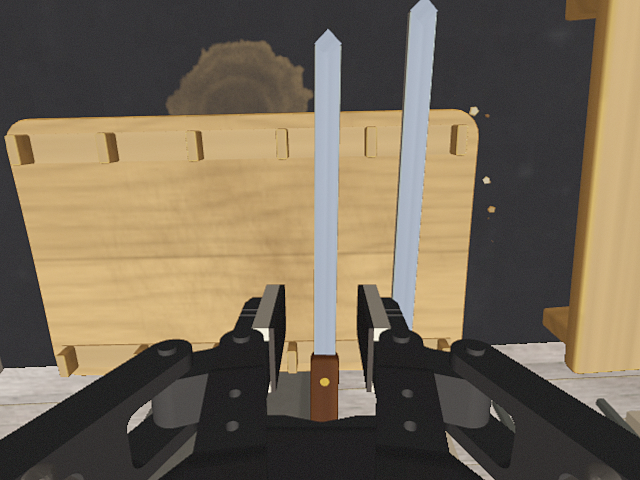

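View pics/t12.png

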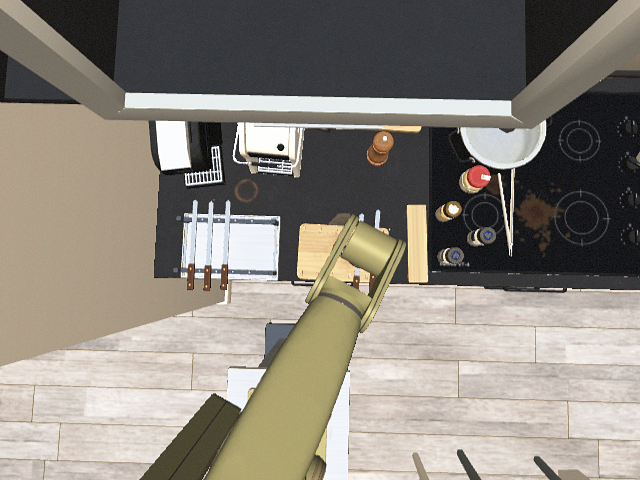

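```bash
python3 -m handwheel '[{"offset":[-3,-1,-25],"roll":0,"gripper":28},{"offset":[-3,-1,-46],"roll":0,"gripper":28},{"offset":[-3,-1,-55],"roll":0,"gripper":28},{"offset":[-3,-1,-55],"roll":0,"gripper":28}]'; python3 -m handwheel '[{"offset":[0,0,0],"roll":0,"gripper":0},{"offset":[0,0,0],"roll":0,"gripper":0},{"offset":[0,0,0],"roll":0,"gripper":0},{"offset":[0,0,0],"roll":0,"gripper":0}]'
```

```text
time_s: 26.85
eef_pos: [0.4511, -0.1726, 0.0322]
orientation: [-2.16, 2.28, -0.002]
force: [-0.7, 0.3, -0.1]
gripper_width: 0.0283
time_s: 27.35
eef_pos: [0.4516, -0.1732, 0.0329]
orientation: [-2.159, 2.281, -0.003]
force: [-1.3, 1.8, 6.6]
gripper_width: 0.0086
```

```bash
python3 -m handwheel '[{"offset":[0,0,10],"roll":0,"gripper":0},{"offset":[0,0,50],"roll":2,"gripper":0},{"offset":[5,40,95],"roll":3.2,"gripper":0},{"offset":[17,100,100],"roll":3.2,"gripper":0},{"offset":[17,160,100],"roll":3.2,"gripper":0},{"offset":[17,220,100],"roll":3.2,"gripper":0},{"offset":[17,275,100],"roll":3.2,"gripper":0},{"offset":[17,295,80],"roll":3.2,"gripper":0}]'; python3 -m handwheel '[{"offset":[0,0,-5],"roll":0,"gripper":0},{"offset":[0,0,-5],"roll":0,"gripper":0}]'
python3 - <<'E'
from h import *
o,f=snap("wrist","w13"); print(o["eef_pos"],yaw(o),o["time_s"],o["gripper_width"])
E
```

```text
time_s: 28.35
eef_pos: [0.4685, 0.125, 0.1134]
orientation: [-2.224, 2.214, -0.004]
force: [0.4, -0.4, -1.0]
gripper_width: 0.0087
time_s: 28.6
eef_pos: [0.4671, 0.1216, 0.1061]
orientation: [2.222, -2.22, -0.0]
force: [-0.6, 0.4, -0.6]
gripper_width: 0.0086
[0.4670741  0.12160949 0.10606866] -89.95625630032745 28.6 0.008611242961833465
```

View pics/w13.png

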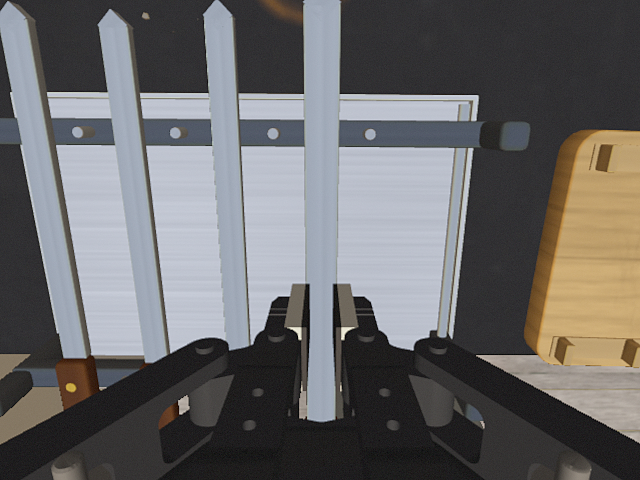

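```bash
python3 -m handwheel '[{"offset":[1,0,-20],"roll":0,"gripper":0},{"offset":[1,0,-34],"roll":0,"gripper":0},{"offset":[1,0,-40],"roll":0,"gripper":0},{"offset":[1,0,-40],"roll":0,"gripper":0},{"offset":[1,0,-41],"roll":0,"gripper":24},{"offset":[1,0,-41],"roll":0,"gripper":28},{"offset":[1,0,-41],"roll":0,"gripper":28},{"offset":[1,0,-15],"roll":0,"gripper":28}]'
python3 -m handwheel '[{"offset":[0,0,40],"roll":0,"gripper":28},{"offset":[0,-40,80],"roll":0,"gripper":28},{"offset":[-5,-100,90],"roll":0,"gripper":28},{"offset":[-5,-160,90],"roll":0,"gripper":28},{"offset":[-5,-220,90],"roll":0,"gripper":28},{"offset":[-5,-280,90],"roll":-2,"gripper":28},{"offset":[-5,-335,50],"roll":-3.7,"gripper":28},{"offset":[-5,-336,0],"roll":-3.7,"gripper":28}]'
python3 -m handwheel '[{"offset":[0,0,-5],"roll":0,"gripper":28},{"offset":[0,0,-5],"roll":0,"gripper":28}]'
python3 - <<'E'
from h import *
o,f=snap("wrist","w14"); print(o["eef_pos"],yaw(o),o["time_s"],o["gripper_width"])
o2,f2=snap("top","t14")
for d in r.cut_out(f,"skewer_1_mid"): print(d["p"],d["rect"])
E
```

```text
time_s: 29.65
eef_pos: [0.4665, 0.122, 0.0894]
orientation: [2.22, -2.217, -0.005]
force: [0.4, -0.6, -0.5]
gripper_width: 0.0282
time_s: 30.65
eef_pos: [0.465, -0.2179, 0.0928]
orientation: [-2.144, 2.294, -0.01]
force: [-0.8, 0.6, 0.1]
gripper_width: 0.028
time_s: 30.9
eef_pos: [0.4638, -0.2134, 0.087]
orientation: [-2.15, 2.29, -0.0]
force: [0.4, 0.3, -0.2]
gripper_width: 0.0279
[ 0.4637895  -0.21341265  0.08704235] -93.60368531369109 30.9 0.027925142586626185
```

View pics/w14.png

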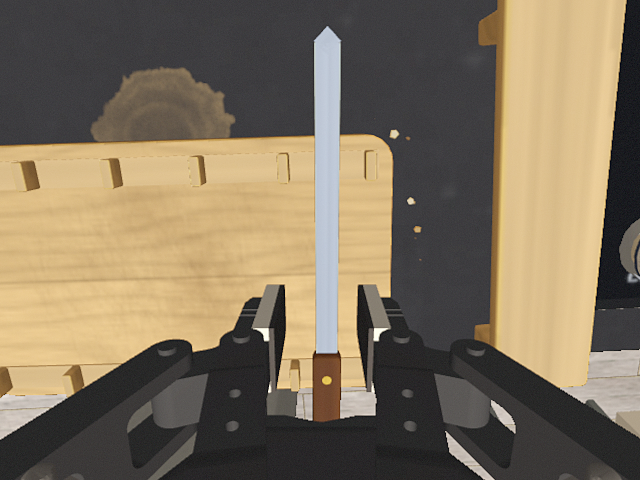

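View pics/t14.png

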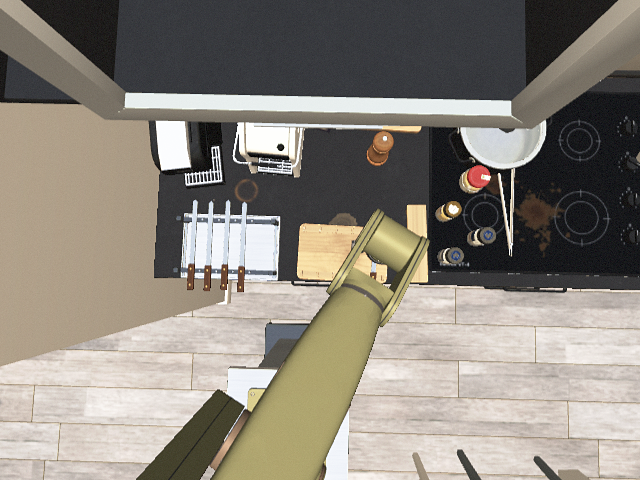

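```bash
python3 - <<'E'
from sk import *
o,f=snap("wrist")
t=ray(f,(327,27),.026,o)[0];j=ray(f,(327,352),.030,o)[0];d=t-j;print(t,j,np.hypot(*d[:2]),np.degrees(np.arctan2(d[1],d[0])),t-115*d/np.linalg.norm(d)/1000)
E
python3 -m handwheel '[{"offset":[-2,-1,-25],"roll":0,"gripper":28},{"offset":[-2,-1,-46],"roll":0,"gripper":28},{"offset":[-2,-1,-55],"roll":0,"gripper":28},{"offset":[-2,-1,-55],"roll":0,"gripper":28}]'; python3 -m handwheel '[{"offset":[0,0,0],"roll":0,"gripper":0},{"offset":[0,0,0],"roll":0,"gripper":0},{"offset":[0,0,0],"roll":0,"gripper":0},{"offset":[0,0,0],"roll":0,"gripper":0}]'
```

```text
[ 0.57687597 -0.22329049  0.026     ] [ 0.41308304 -0.21387145  0.03      ] 0.16406352711560407 -3.2912151819813467 [ 0.46209975 -0.21669019  0.02880296]
time_s: 31.6
eef_pos: [0.4617, -0.2146, 0.0317]
orientation: [-2.15, 2.29, -0.0]
force: [0.2, -0.1, 0.4]
gripper_width: 0.028
time_s: 32.1
eef_pos: [0.4624, -0.2152, 0.0327]
orientation: [-2.149, 2.29, -0.003]
force: [-1.2, 0.4, 6.2]
gripper_width: 0.0086
```

```bash
python3 -m handwheel '[{"offset":[0,0,10],"roll":0,"gripper":0},{"offset":[0,0,50],"roll":2,"gripper":0},{"offset":[5,40,95],"roll":3.6,"gripper":0},{"offset":[6,100,100],"roll":3.6,"gripper":0},{"offset":[6,160,100],"roll":3.6,"gripper":0},{"offset":[6,220,100],"roll":3.6,"gripper":0},{"offset":[6,275,100],"roll":3.6,"gripper":0},{"offset":[6,295,80],"roll":3.6,"gripper":0}]'; python3 -m handwheel '[{"offset":[0,0,-5],"roll":0,"gripper":0},{"offset":[0,0,-5],"roll":0,"gripper":0}]'
python3 - <<'E'
from h import *
o,f=snap("wrist","w15"); print(o["eef_pos"],yaw(o),o["time_s"],o["gripper_width"])
E
```

```text
time_s: 33.1
eef_pos: [0.4684, 0.0829, 0.1131]
orientation: [-2.222, 2.216, -0.004]
force: [-0.2, -0.2, -0.1]
gripper_width: 0.0088
time_s: 33.35
eef_pos: [0.467, 0.0797, 0.106]
orientation: [2.22, -2.222, -0.001]
force: [-0.2, -0.6, -0.7]
gripper_width: 0.0089
[0.46703013 0.07968293 0.10599481] -90.05689883668424 33.35 0.008942036153606054
```

View pics/w15.png

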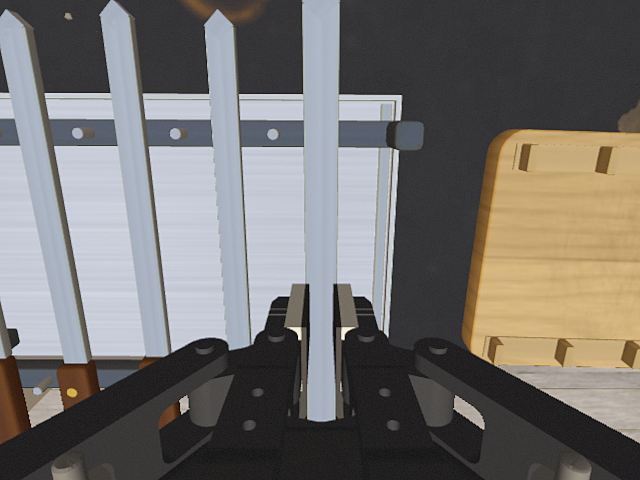

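Place it, rise to overview height with the camera covering the rack.

```bash
python3 -m handwheel '[{"offset":[1,0,-20],"roll":0,"gripper":0},{"offset":[1,0,-34],"roll":0,"gripper":0},{"offset":[1,0,-40],"roll":0,"gripper":0},{"offset":[1,0,-40],"roll":0,"gripper":0},{"offset":[1,0,-41],"roll":0,"gripper":24},{"offset":[1,0,-41],"roll":0,"gripper":28},{"offset":[1,0,-41],"roll":0,"gripper":28},{"offset":[1,0,-15],"roll":0,"gripper":28}]'
python3 -m handwheel '[{"offset":[0,0,40],"roll":0,"gripper":28},{"offset":[-20,0,90],"roll":10,"gripper":28},{"offset":[-60,-10,140],"roll":20,"gripper":28},{"offset":[-60,-20,200],"roll":90,"gripper":28},{"offset":[-60,-30,240],"roll":90,"gripper":28},{"offset":[-60,-30,250],"roll":90,"gripper":28},{"offset":[-60,-30,250],"roll":90,"gripper":28},{"offset":[-60,-30,250],"roll":90,"gripper":28}]'
python3 -m handwheel '[{"offset":[0,0,0],"roll":16,"gripper":60},{"offset":[0,0,0],"roll":16,"gripper":60}]'
python3 - <<'E'
from h import *
o,f=snap("wrist","w16"); print(o["eef_pos"],yaw(o),o["time_s"],o["gripper_width"])
o2,f2=snap("top","t16")
E
```

```text
time_s: 34.4
eef_pos: [0.4665, 0.0802, 0.0895]
orientation: [2.218, -2.22, -0.005]
force: [-1.0, -0.5, -0.2]
gripper_width: 0.0282
time_s: 35.4
eef_pos: [0.4084, 0.0502, 0.3417]
orientation: [-3.111, 0.437, -0.001]
force: [-0.2, -0.0, 0.7]
gripper_width: 0.0282
time_s: 35.65
eef_pos: [0.4083, 0.0503, 0.3413]
orientation: [-3.142, 0.003, -0.0]
force: [0.7, -0.5, 0.4]
gripper_width: 0.0598
[0.40832262 0.05030014 0.34133607] -0.11595366937354742 35.65 0.05979278759867474
```

View pics/w16.png

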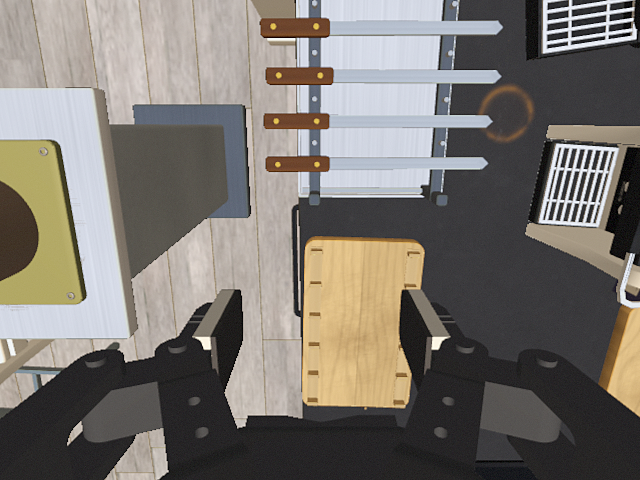

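View pics/t16.png

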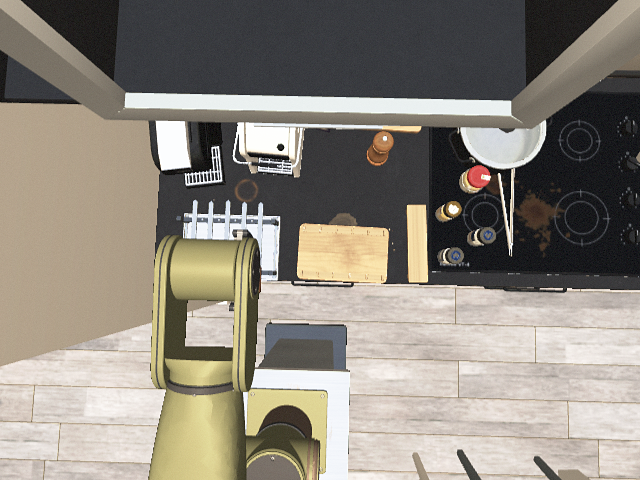

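Run:
```python
from h import *
o,f=snap("wrist")
for hh,t in [((265,163),(489,163)),((263.5,121),(493,121)),((265,75),(502,75)),((260,27),(503,27))]:
    a=ray(f,hh,.063,o)[0];b=ray(f,t,.058,o)[0];print((a+b)[:2]/2,np.hypot(*(b-a)[:2]),np.degrees(np.arctan2(*(b-a)[1::-1])))
print(ray(f,[(315,200),(442,200)],.08,o))
```

```text
[0.46854163 0.08050439] 0.23323802292609544 -0.39447178050132614
[0.46839265 0.12237648] 0.23237008556347893 -0.26416421063855666
[0.47204616 0.16564556] 0.23297114400561808 -0.12936949247448262
[0.46852112 0.20820347] 0.23173234653592079 0.004539269275619576
[[0.4034009  0.04555704 0.08      ]
 [0.53227993 0.04491206 0.08      ]]
```

```bash
python3 -m handwheel '[{"offset":[40,-500,0],"roll":0,"gripper":60},{"offset":[40,-500,0],"roll":0,"gripper":60},{"offset":[40,-500,0],"roll":0,"gripper":60},{"offset":[40,-500,0],"roll":0,"gripper":60},{"offset":[40,-500,0],"roll":0,"gripper":60},{"offset":[40,-500,0],"roll":0,"gripper":60},{"offset":[40,-500,0],"roll":0,"gripper":60},{"offset":[40,-500,0],"roll":0,"gripper":60}]'
python3 -m handwheel '[{"offset":[0,-20,0],"roll":0,"gripper":60},{"offset":[0,-20,0],"roll":0,"gripper":60}]'
python3 - <<'E'
from h import *
o,f=snap("wrist","w17"); print(o["eef_pos"],yaw(o),o["time_s"],o["gripper_width"])
snap("top","t17")
E
```

```text
time_s: 36.8
eef_pos: [0.4482, -0.4503, 0.3412]
orientation: [-3.142, 0.012, -0.001]
force: [1.1, 1.0, 0.7]
gripper_width: 0.0598
time_s: 37.05
eef_pos: [0.448, -0.4687, 0.3405]
orientation: [-3.14, 0.012, 0.001]
force: [0.4, 1.5, 0.1]
gripper_width: 0.0599
[ 0.44801355 -0.46869523  0.34049147] -0.44886308174699585 37.05 0.05991421333579814
```

View pics/w17.png

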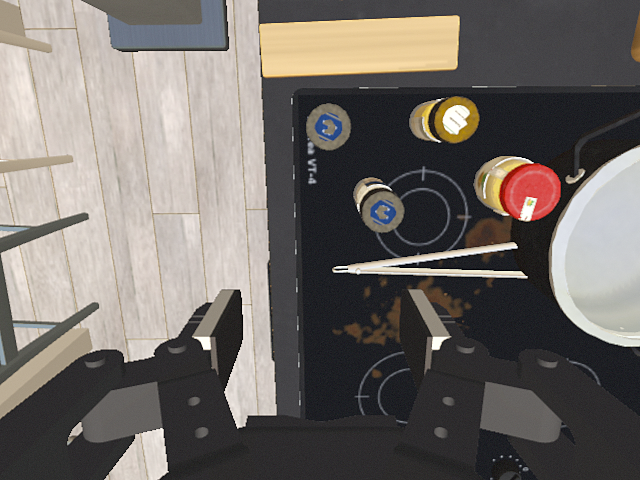

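View pics/t17.png

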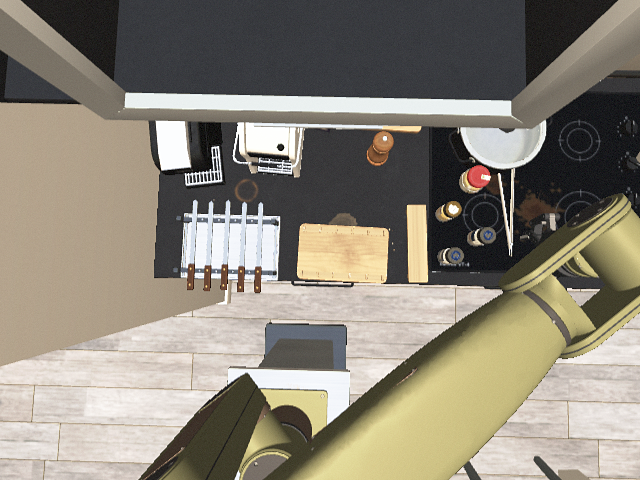

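Run:
```python
from h import *
o,f=snap("wrist")
print("jars",ray(f,[(329,127),(382,211),(458,121)],.111,o)[:,:2].round(4).tolist())
print("mustard",ray(f,[(531,192)],.086,o).round(4))
c=ray(f,[(260,24),(459,15),(459,70),(262,77)],.04,o)[:,:2];print("ledge",c.round(4).tolist(),c.mean(0))
o2,f2=snap("top")
print("top jars",ray(f2,[(456,256.5),(487,236),(453.5,209)],.111)[:,:2].round(4).tolist())
for d in r.cut_out(f,"ledge_top")+r.cut_out(f,"jar_a_mid")+r.cut_out(f,"jar_b_mid"):
  if d["p"]>.3:print(d["p"],d["rect"])
a=cv2.resize(f["color"][0:250,250:590],(800,588),interpolation=cv2.INTER_CUBIC);cv2.imwrite("pics/w17z.png",a)
```

```text
jars [[0.457, -0.4001], [0.5071, -0.4767], [0.5715, -0.3954]]
mustard [[ 0.6585 -0.4634  0.086 ]]
ledge [[0.3896, -0.3013], [0.5872, -0.294], [0.5917, -0.3447], [0.3894, -0.3505]] [ 0.48949016 -0.32263362]
top jars [[0.4522, -0.4029], [0.5035, -0.4773], [0.5671, -0.3967]]
0.8 [257.1, 17.6, 456.7, 79.7]
0.57 [306.9, 106.7, 348.6, 149.2]
0.95 [408.9, 99.9, 479.4, 147.3]
```

View pics/w17z.png

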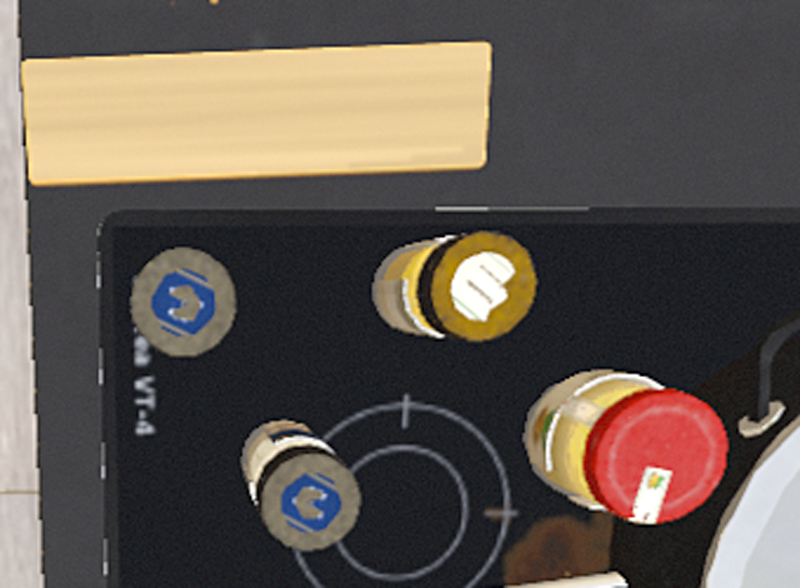

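```bash
python3 -m handwheel '[{"offset":[7,67,-20],"roll":-85,"gripper":75},{"offset":[7,67,-40],"roll":-85,"gripper":75},{"offset":[7,67,-60],"roll":-85,"gripper":75},{"offset":[7,67,-80],"roll":-85,"gripper":75},{"offset":[7,67,-100],"roll":-85,"gripper":75},{"offset":[7,67,-120],"roll":-85,"gripper":75},{"offset":[7,67,-120],"roll":-85,"gripper":75},{"offset":[7,67,-120],"roll":-85,"gripper":75}]'
python3 -m handwheel '[{"offset":[0,0,0],"roll":-4.5,"gripper":75},{"offset":[0,0,0],"roll":-4.5,"gripper":75}]'
python3 - <<'E'
from h import *
o,f=snap("wrist","w18"); print(o["eef_pos"],yaw(o),o["time_s"],o["gripper_width"])
print(proj(f,[[.457,-.4001,.111],[.4522,-.4029,.111]],o))
E
```

```text
time_s: 38.4
eef_pos: [0.4553, -0.4004, 0.2211]
orientation: [-2.305, 2.135, 0.001]
force: [-0.2, -0.6, -0.7]
gripper_width: 0.0747
time_s: 38.65
eef_pos: [0.4554, -0.4006, 0.2216]
orientation: [2.227, -2.216, 0.001]
force: [-0.1, 0.7, -0.3]
gripper_width: 0.0749
[ 0.45538399 -0.4006187   0.22161643] -89.73734988723803 38.65 0.07493121989953219
[[320.59657166 233.73280665]
 [324.88277951 240.90776103]]
```

View pics/w18.png

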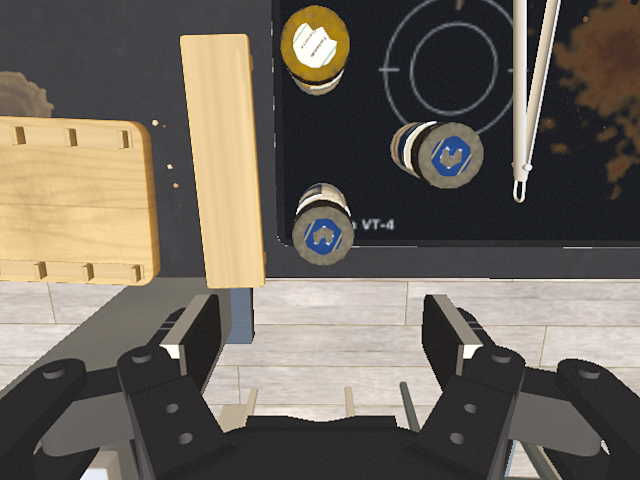

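```bash
python3 - <<'E'
from h import *
o,f=snap("wrist")
print("jars",ray(f,[(323,236),(451,155),(316,43)],.111,o)[:,:2].round(4).tolist())
c=ray(f,[(180,36),(249,34),(265,286),(209,288)],.04,o)[:,:2];print("ledge",c.round(4).tolist(),c.mean(0))
E
python3 -m handwheel '[{"offset":[0,-1,-50],"roll":0,"gripper":75},{"offset":[0,-1,-100],"roll":0,"gripper":75},{"offset":[0,-1,-140],"roll":0,"gripper":75},{"offset":[0,-1,-155],"roll":0,"gripper":75},{"offset":[0,-1,-155],"roll":0,"gripper":60},{"offset":[0,-1,-155],"roll":0,"gripper":50},{"offset":[0,-1,-155],"roll":0,"gripper":30},{"offset":[0,-1,-155],"roll":0,"gripper":30}]'
python3 -m handwheel '[{"offset":[0,0,0],"roll":0,"gripper":30},{"offset":[0,0,0],"roll":0,"gripper":30}]'
```

```text
jars [[0.4555, -0.4017], [0.5073, -0.4794], [0.5692, -0.3969]]
ledge [[0.5862, -0.297], [0.5878, -0.3473], [0.3905, -0.3526], [0.3883, -0.3042]] [ 0.48817807 -0.32526346]
time_s: 39.75
eef_pos: [0.4565, -0.4033, 0.069]
orientation: [-2.225, 2.218, -0.007]
force: [0.0, 1.7, 5.5]
gripper_width: 0.0397
time_s: 40.0
eef_pos: [0.4565, -0.4033, 0.0689]
orientation: [-2.225, 2.218, -0.006]
force: [-0.3, 0.7, 6.4]
gripper_width: 0.0396
```

```bash
python3 -m handwheel '[{"offset":[0,0,20],"roll":0,"gripper":30},{"offset":[0,0,60],"roll":0,"gripper":30},{"offset":[0,0,110],"roll":0,"gripper":30},{"offset":[-10,20,130],"roll":0,"gripper":30},{"offset":[-28,60,130],"roll":0,"gripper":30},{"offset":[-28,79,130],"roll":0,"gripper":30},{"offset":[-28,79,110],"roll":0,"gripper":30},{"offset":[-28,79,90],"roll":0,"gripper":30}]'
python3 -m handwheel '[{"offset":[0,0,0],"roll":0,"gripper":30},{"offset":[0,0,0],"roll":0,"gripper":30}]'
python3 - <<'E'
from h import *
o,f=snap("wrist","w19"); print(o["eef_pos"],yaw(o),o["time_s"],o["gripper_width"])
E
```

```text
time_s: 41.0
eef_pos: [0.4274, -0.3234, 0.1549]
orientation: [2.225, -2.218, -0.0]
force: [0.5, -0.1, -1.0]
gripper_width: 0.04
time_s: 41.25
eef_pos: [0.4273, -0.3236, 0.1557]
orientation: [2.224, -2.219, -0.002]
force: [-0.1, -0.5, -1.2]
gripper_width: 0.04
[ 0.42726797 -0.32358939  0.15570143] -89.85665010213226 41.25 0.04001961129786263
```

View pics/w19.png

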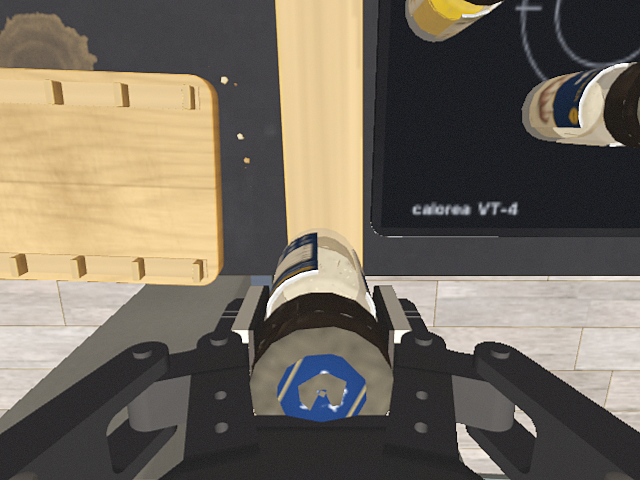

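Run:
```python
from h import *
o,f=snap("wrist")
im=f["color"].astype(int)
for row in (20,60,100,140,180,210):
    g=im[row,:,2]-im[row,:,0]  # wood: R>>B
    m=np.where(g[250:400]>35)[0]+250
    a=ray(f,[(m.min()-.5,row),(m.max()+.5,row)],.04,o)
    print(row,m.min(),m.max(),a[:,:2].round(4).tolist(),"mid",a[:,:2].mean(0).round(4),"w",round(a[0,1]-a[1,1],4))
```

```text
20 275 362 [[0.5543, -0.2964], [0.5545, -0.3468]] mid [ 0.5544 -0.3216] w 0.0504
60 278 362 [[0.5332, -0.2976], [0.5334, -0.3474]] mid [ 0.5333 -0.3225] w 0.0499
100 280 362 [[0.511, -0.2982], [0.5111, -0.3482]] mid [ 0.511  -0.3232] w 0.05
140 282 362 [[0.4875, -0.2989], [0.4877, -0.3489]] mid [ 0.4876 -0.3239] w 0.0501
180 284 362 [[0.4628, -0.2995], [0.463, -0.3497]] mid [ 0.4629 -0.3246] w 0.0501
210 286 362 [[0.4434, -0.3004], [0.4436, -0.3503]] mid [ 0.4435 -0.3254] w 0.0499
```

```bash
python3 -m handwheel '[{"offset":[0,-2,-20],"roll":0,"gripper":30},{"offset":[0,-2,-40],"roll":0,"gripper":30},{"offset":[0,-2,-49],"roll":0,"gripper":30},{"offset":[0,-2,-52],"roll":0,"gripper":30},{"offset":[0,-2,-52],"roll":0,"gripper":30}]'
```

```text
time_s: 41.98
eef_pos: [0.4274, -0.3253, 0.1043]
orientation: [2.225, -2.218, 0.001]
force: [1.0, 0.1, -1.0]
gripper_width: 0.0401
```

```bash
python3 -m handwheel '[{"offset":[0,0,-1],"roll":0,"gripper":30},{"offset":[0,0,-2],"roll":0,"gripper":30},{"offset":[0,0,-2],"roll":0,"gripper":42},{"offset":[0,0,-2],"roll":0,"gripper":46},{"offset":[0,0,-2],"roll":0,"gripper":60},{"offset":[0,0,-2],"roll":0,"gripper":70},{"offset":[0,0,-2],"roll":0,"gripper":70},{"offset":[0,0,30],"roll":0,"gripper":70}]'
python3 -m handwheel '[{"offset":[0,0,60],"roll":0,"gripper":75},{"offset":[0,0,100],"roll":0,"gripper":75},{"offset":[40,-30,110],"roll":0,"gripper":75},{"offset":[90,-60,110],"roll":0,"gripper":75},{"offset":[142,-72,100],"roll":0,"gripper":75},{"offset":[142,-72,90],"roll":0,"gripper":75},{"offset":[142,-72,90],"roll":0,"gripper":75}]'
python3 - <<'E'
from h import *
o,f=snap("wrist","w20"); print(o["eef_pos"],yaw(o),o["time_s"],o["gripper_width"])
snap("top","t20")
E
```

```text
time_s: 42.98
eef_pos: [0.4256, -0.3236, 0.1315]
orientation: [2.225, -2.218, -0.011]
force: [-0.2, -1.8, 0.6]
gripper_width: 0.0701
time_s: 43.85
eef_pos: [0.5684, -0.3965, 0.2222]
orientation: [2.225, -2.217, -0.006]
force: [0.4, -0.5, 0.1]
gripper_width: 0.0748
[ 0.56842413 -0.39649138  0.22220237] -89.81099619426139 43.85 0.07482824923316825
```

View pics/w20.png

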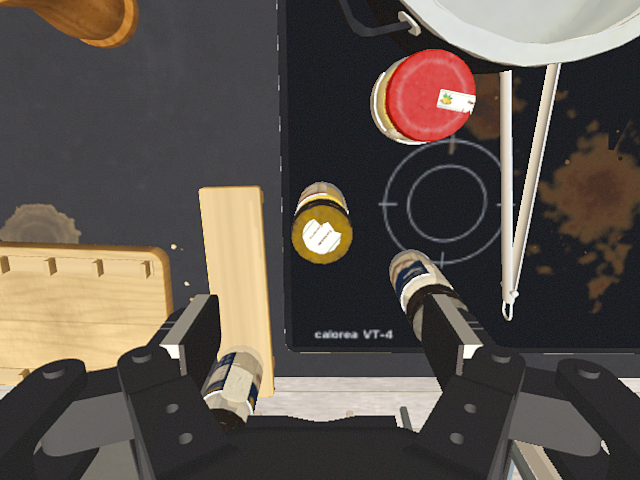

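View pics/t20.png

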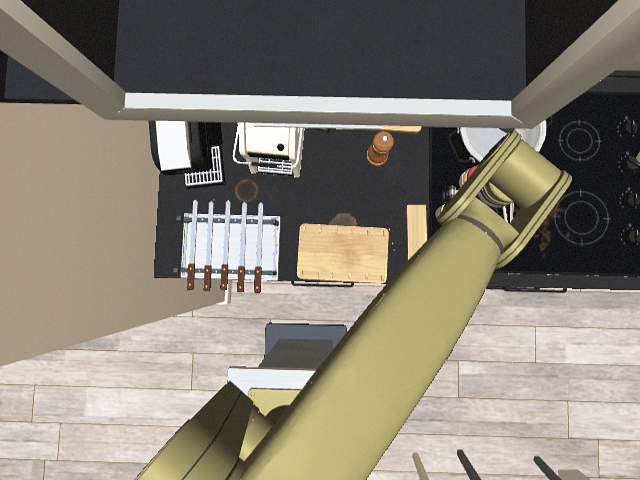

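```bash
python3 -m handwheel '[{"offset":[0,-1,-50],"roll":0,"gripper":75},{"offset":[0,-1,-100],"roll":0,"gripper":75},{"offset":[0,-1,-140],"roll":0,"gripper":75},{"offset":[0,-1,-155],"roll":0,"gripper":75},{"offset":[0,-1,-155],"roll":0,"gripper":60},{"offset":[0,-1,-155],"roll":0,"gripper":50},{"offset":[0,-1,-155],"roll":0,"gripper":30},{"offset":[0,-1,-155],"roll":0,"gripper":30}]'
python3 -m handwheel '[{"offset":[0,0,0],"roll":0,"gripper":30},{"offset":[0,0,0],"roll":0,"gripper":30}]'
```

```text
time_s: 44.95
eef_pos: [0.5707, -0.399, 0.0725]
orientation: [-2.225, 2.217, -0.007]
force: [-1.0, 1.3, 6.1]
gripper_width: 0.0396
time_s: 45.2
eef_pos: [0.5707, -0.399, 0.0725]
orientation: [-2.224, 2.217, -0.006]
force: [-0.1, 0.7, 6.2]
gripper_width: 0.0401
```

```bash
python3 -m handwheel '[{"offset":[0,0,20],"roll":0,"gripper":30},{"offset":[0,0,60],"roll":0,"gripper":30},{"offset":[0,0,100],"roll":0,"gripper":30},{"offset":[-10,20,120],"roll":0,"gripper":30},{"offset":[-22,60,120],"roll":0,"gripper":30},{"offset":[-22,77,110],"roll":0,"gripper":30},{"offset":[-22,77,80],"roll":0,"gripper":30},{"offset":[-22,77,60],"roll":0,"gripper":30}]'
python3 -m handwheel '[{"offset":[0,0,0],"roll":0,"gripper":30},{"offset":[0,0,0],"roll":0,"gripper":30}]'
python3 - <<'E'
from h import *
o,f=snap("wrist","w21"); print(o["eef_pos"],yaw(o),o["time_s"],o["gripper_width"])
E
```

```text
time_s: 46.2
eef_pos: [0.5468, -0.3206, 0.1275]
orientation: [2.225, -2.217, -0.003]
force: [-0.3, 0.6, -1.5]
gripper_width: 0.0397
time_s: 46.45
eef_pos: [0.5477, -0.3218, 0.1299]
orientation: [-2.224, 2.218, -0.001]
force: [0.5, 0.0, -0.6]
gripper_width: 0.0393
[ 0.54772408 -0.32176388  0.12988635] -89.84798601185223 46.45 0.03934728041083963
```

View pics/w21.png

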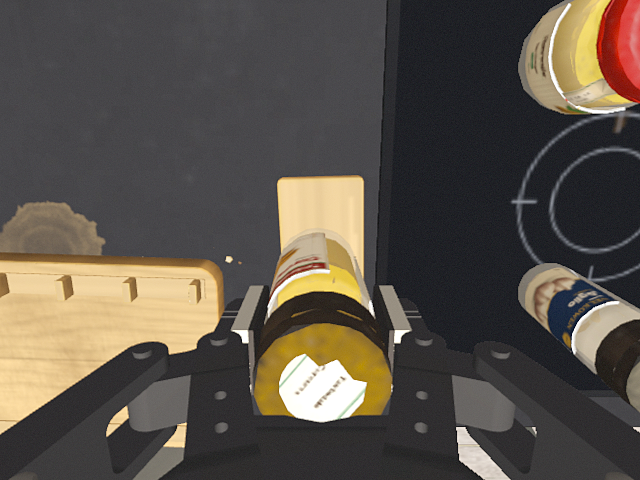

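Well aligned. Lower 23 mm and release.

```bash
python3 -m handwheel '[{"offset":[0,0,-12],"roll":0,"gripper":30},{"offset":[0,0,-20],"roll":0,"gripper":30},{"offset":[0,0,-23],"roll":0,"gripper":30},{"offset":[0,0,-24],"roll":0,"gripper":30},{"offset":[0,0,-24],"roll":0,"gripper":30}]'
python3 -m handwheel '[{"offset":[0,0,0],"roll":0,"gripper":42},{"offset":[0,0,0],"roll":0,"gripper":46},{"offset":[0,0,0],"roll":0,"gripper":60},{"offset":[0,0,0],"roll":0,"gripper":70},{"offset":[0,0,0],"roll":0,"gripper":70},{"offset":[0,0,30],"roll":0,"gripper":70},{"offset":[0,0,75],"roll":0,"gripper":75},{"offset":[0,0,115],"roll":0,"gripper":75}]'
python3 -m handwheel '[{"offset":[-10,-50,0],"roll":0,"gripper":75},{"offset":[-25,-100,0],"roll":0,"gripper":75},{"offset":[-40,-150,0],"roll":0,"gripper":75},{"offset":[-40,-157,0],"roll":0,"gripper":75},{"offset":[-40,-157,0],"roll":0,"gripper":75}]'
python3 - <<'E'
from h import *
o,f=snap("wrist","w22"); print(o["eef_pos"],yaw(o),o["time_s"],o["gripper_width"])
print(proj(f,[.507,-.479,.111],o))
E
```

```text
time_s: 47.12
eef_pos: [0.5473, -0.321, 0.1066]
orientation: [-2.225, 2.218, 0.001]
force: [-1.9, 3.0, 5.1]
gripper_width: 0.0393
time_s: 48.12
eef_pos: [0.5473, -0.3212, 0.2217]
orientation: [-2.225, 2.218, -0.001]
force: [0.6, 0.5, 0.3]
gripper_width: 0.0749
time_s: 48.75
eef_pos: [0.5072, -0.4782, 0.22]
orientation: [-2.224, 2.219, 0.001]
force: [0.2, 1.1, -0.8]
gripper_width: 0.0745
[ 0.50719574 -0.47818279  0.21997118] -89.86934781291626 48.75 0.07453149058304476
[[322.85449437 237.08058924]]
```

View pics/w22.png

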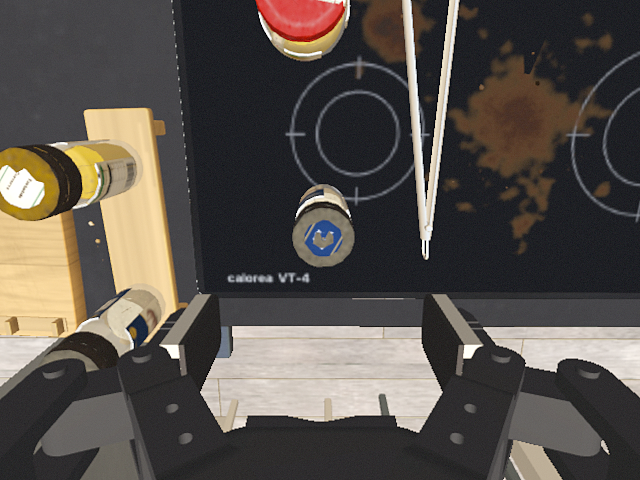

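```bash
python3 -m handwheel '[{"offset":[0,-1,-50],"roll":0,"gripper":75},{"offset":[0,-1,-100],"roll":0,"gripper":75},{"offset":[0,-1,-140],"roll":0,"gripper":75},{"offset":[0,-1,-151],"roll":0,"gripper":75},{"offset":[0,-1,-151],"roll":0,"gripper":60},{"offset":[0,-1,-151],"roll":0,"gripper":50},{"offset":[0,-1,-151],"roll":0,"gripper":30},{"offset":[0,-1,-151],"roll":0,"gripper":30}]'
python3 -m handwheel '[{"offset":[0,0,0],"roll":0,"gripper":30},{"offset":[0,0,0],"roll":0,"gripper":30}]'
```

```text
time_s: 49.8
eef_pos: [0.5086, -0.4803, 0.0724]
orientation: [-2.225, 2.218, -0.007]
force: [-0.3, 1.4, 5.5]
gripper_width: 0.0396
time_s: 50.05
eef_pos: [0.5086, -0.4803, 0.0724]
orientation: [-2.224, 2.218, -0.007]
force: [-0.6, 1.8, 6.4]
gripper_width: 0.0399
```

```bash
python3 -m handwheel '[{"offset":[0,0,20],"roll":0,"gripper":30},{"offset":[0,0,60],"roll":0,"gripper":30},{"offset":[0,0,110],"roll":0,"gripper":30},{"offset":[0,10,160],"roll":0,"gripper":30},{"offset":[-10,60,165],"roll":0,"gripper":30},{"offset":[-20,110,165],"roll":0,"gripper":30},{"offset":[-20,156,165],"roll":0,"gripper":30},{"offset":[-20,156,165],"roll":0,"gripper":30}]'
python3 -m handwheel '[{"offset":[0,0,-30],"roll":0,"gripper":30},{"offset":[0,0,-50],"roll":0,"gripper":30},{"offset":[0,0,-50],"roll":0,"gripper":30}]'
python3 - <<'E'
from h import *
o,f=snap("wrist","w23"); print(o["eef_pos"],yaw(o),o["time_s"],o["gripper_width"])
E
```

```text
time_s: 51.05
eef_pos: [0.4872, -0.3208, 0.2355]
orientation: [-2.228, 2.215, -0.002]
force: [0.3, -0.4, -2.0]
gripper_width: 0.0398
time_s: 51.42
eef_pos: [0.4861, -0.3229, 0.1819]
orientation: [2.224, -2.218, -0.007]
force: [0.0, 0.3, -0.3]
gripper_width: 0.0397
[ 0.48605483 -0.32292154  0.1819263 ] -89.86782647059542 51.425 0.03966043243682919
```

View pics/w23.png

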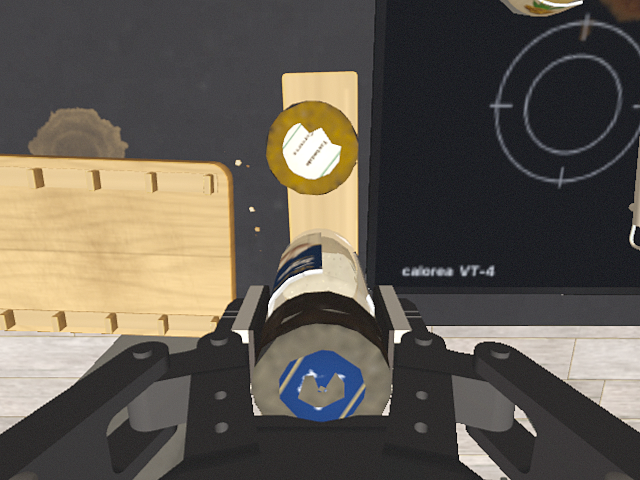

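```bash
python3 -m handwheel '[{"offset":[1,-1,-25],"roll":0,"gripper":30},{"offset":[1,-1,-50],"roll":0,"gripper":30},{"offset":[1,-1,-68],"roll":0,"gripper":30},{"offset":[1,-1,-74],"roll":0,"gripper":30},{"offset":[1,-1,-75],"roll":0,"gripper":30},{"offset":[1,-1,-75],"roll":0,"gripper":30}]'
python3 -m handwheel '[{"offset":[0,0,-1],"roll":0,"gripper":42},{"offset":[0,0,-1],"roll":0,"gripper":46},{"offset":[0,0,-1],"roll":0,"gripper":60},{"offset":[0,0,-1],"roll":0,"gripper":70},{"offset":[0,0,-1],"roll":0,"gripper":70},{"offset":[0,0,30],"roll":0,"gripper":70},{"offset":[0,0,75],"roll":0,"gripper":75},{"offset":[0,0,135],"roll":0,"gripper":75}]'
python3 -m handwheel '[{"offset":[-30,-60,50],"roll":10,"gripper":75},{"offset":[-60,-120,80],"roll":20,"gripper":75},{"offset":[-60,-120,80],"roll":30,"gripper":75},{"offset":[-60,-120,80],"roll":40,"gripper":75},{"offset":[-60,-120,80],"roll":90,"gripper":75},{"offset":[-60,-120,80],"roll":90,"gripper":75},{"offset":[-60,-120,80],"roll":90,"gripper":75},{"offset":[-60,-120,80],"roll":90,"gripper":75}]'
python3 - <<'E'
from h import *
o,f=snap("wrist","w24"); print(o["eef_pos"],yaw(o),o["time_s"],o["gripper_width"])
snap("top","t24");snap("scene","s24")
E
```

```text
time_s: 52.22
eef_pos: [0.4889, -0.3246, 0.1104]
orientation: [-2.225, 2.218, -0.003]
force: [-0.6, -0.1, -1.8]
gripper_width: 0.0394
time_s: 53.22
eef_pos: [0.4874, -0.3234, 0.2437]
orientation: [2.224, -2.218, -0.006]
force: [0.8, -1.2, 0.1]
gripper_width: 0.0751
time_s: 54.22
eef_pos: [0.4282, -0.4441, 0.3241]
orientation: [-3.136, 0.178, 0.0]
force: [0.1, -0.4, -0.1]
gripper_width: 0.0753
[ 0.42822595 -0.44410988  0.32414068] -6.501231129894246 54.225 0.0753174845133841
```

View pics/w24.png

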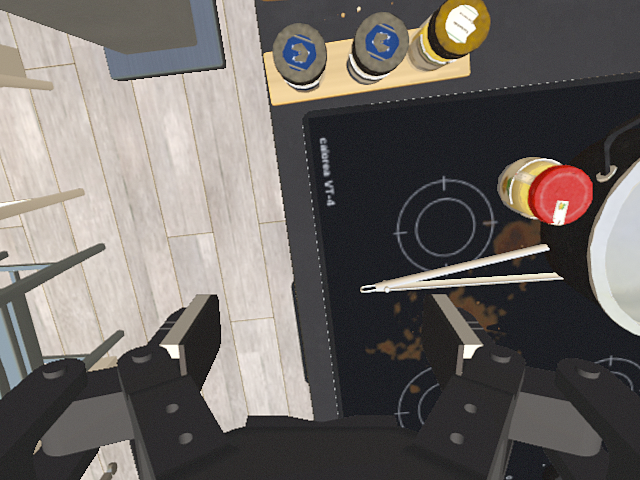

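View pics/t24.png

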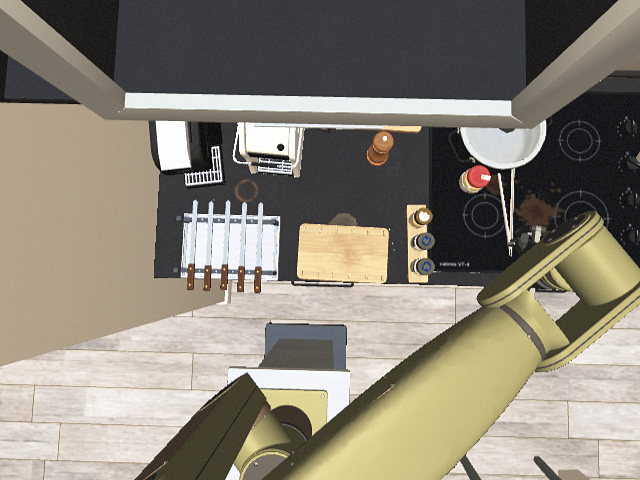

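View pics/s24.png

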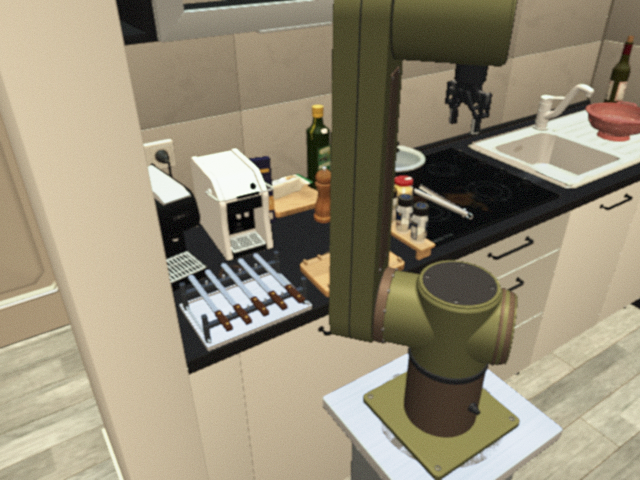

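Run:
```python
from h import *
o,f=snap("top")
P=[];
for y in (.248,.206,.164,.122,.08):
    P+= [[.5827,y,.058],[.3527,y,.061]]
uv=proj(f,P); im=f["color"]
big=cv2.resize(im[190:300,165:285],(720,660),interpolation=cv2.INTER_CUBIC)[:600]
for u,v in uv: cv2.circle(big,(int((u-165)*6),int((v-190)*6)),4,(0,255,0),1)
cv2.imwrite("pics/t25.png",big)
```

```text
(no output)
```

View pics/t25.png

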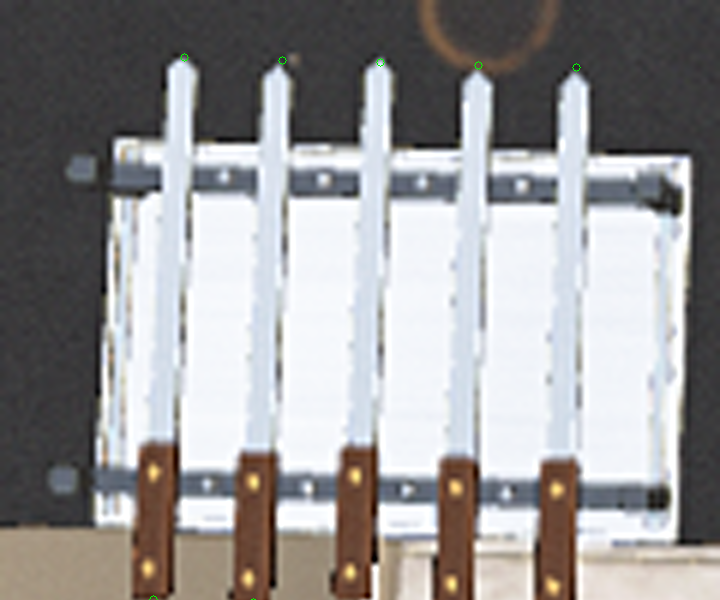

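Run:
```python
from h import *
print(r.close_job(), r.get_obs()["time_s"])
```

```text
the job is handed in; nothing more can be done
the job is handed in; nothing more can be done
```

The job is done and handed in at about 54 s of the 210 s allowed.

- **Rack:** I pinched the far support's right tab and slid it until it stalled at x = 0.532 m with about 20 N. A later picture put the two bars 129 mm apart, against 130 mm when fully out.
- **Skewers:** All five lie across both supports, one to each space, handles towards the near support. The two that started handle-away were turned round. By the wrist camera, four sit within about 4 mm of centre and 0.4° of square. I checked the fifth, at the wall end, only by overlay in the top view, where it matched its expected place to within a few millimetres.
- **Jars:** All three stand upright on the shelf, 60 mm apart and close to its centreline by the arm's readings. The last pictures show them standing and the mustard jar where it was. The middle jar was probably released 2 to 4 mm above the shelf and dropped that little.

**Disagreements and misses:**
- The first close on the second skewer missed because the tool was about 3 mm too high; the retry held, and the skewer had not moved.
- The top and wrist cameras disagreed by up to about 5 mm on jar positions, so I set the shelf's centreline from a close wrist view, which gave its true 50 mm width.
- I saw no skewer knocked aside in any of the pictures.

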